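# Put the next specimen tube on the label reader

## Robot

A 6-joint arm with a two-finger parallel gripper is mounted at the origin on the work surface. World frame = base frame: x ahead of the robot, y to its left, z up, the work surface at z = 0. Lengths are in mm, angles in rad, forces in N, time in s.
With the tool pointing down it reaches from about 275 to 750 mm from the base axis. Payload 10.2 kg.
Tool frame: the origin (TCP) lies at the very end of the fingers, on their centre line; the grasp point (between the pads) lies 19 mm behind it; z points along the fingers, y is the direction in which the jaws open and shut (so a half turn about z gives the same grasp; the last joint's range is limited). The gripper opens to 85 mm and grips with 20 to 120 N. Pads are 22 mm wide; open, the fingers measure 114 mm over their backs; the gripper's body (76 mm by 85 mm) begins 54 mm behind the grasp point. The pads swing forward as they close: fully open they stand 13 mm farther back than shut.
Start: joints at [1.116, 0.313, 1.498, -0, 1.331, -0.223], TCP at [120.621, 510.962, 231.294] pointing down, gripper open.
Joint ranges: [-2.94, 2.94], [-0.97, 2.17], [0.19, 2.56], [-1.23, 4.37], [0.02, 3.11], [-2.88, 2.88]. Speed limits (rad/s): [2.39, 2.39, 3.01, 3.14, 3.14, 3.14].

## Interface

Orientations are given as a 3x3 rotation matrix whose columns are the frame's x, y, z axes.
In Python, from station import manip gives the robot as it stands.
- The arm moves only by the tool carry_out, never from a script. Its argument "targets" is one flat list of numbers, 7 for each row, row after row: the gripper's target within -1 to 1 (fully open at 1, half-way at 0, shut at -1), then the shift along the tool's x, y, z in units of 0.3 m (1.0 is 0.3 m), then the turn, a rotation vector about the tool's x, y, z in units of 60 degrees (1.0 is 60 degrees). In form: [hand, x, y, z, rx, ry, rz, hand, x, y, z, rx, ry, rz, ...]. A call has 1 to 5 rows; each row is the pose to reach, as a shift and turn from the pose commanded when the call began, along the tool's axes at that moment; what a row does not reach only later rows make up. A row lasts 1/10 s, in which the tool goes at most 50 mm and 8.59 degrees, less where a joint would pass 70% of its speed; a pose out of reach is approached as far as the arm can. A call with a number of a shift or a turn outside -1 to 1 is refused whole. A call with a gripper value outside its range is refused whole. The fingers move at their own pace and stop on an object; the grip force is fixed at half the most. Time passes only in rows, so rows that repeat a pose let the fingers close. It gives the time, the measured TCP pose, the force and the opening at its end, in the units of the state.
- manip.get_obs(): the state, without advancing time (a new reading comes with each control period).
- manip.read_camera(name): name is "scene" or "top"; returns the picture (400x640x3 uint8, red, green, blue); there is no depth.
- manip.camera_model(name): a dict with "mtx" (3x3 intrinsics, pixels), "dist_coeffs" ([k1, k2, p1, p2, k3] as OpenCV has them; the pictures are not rectified), "R" (3x3) and "t" (3): a world point X has camera coordinates R X + t. Camera axes: x right, y down, z forward; pixel columns grow to the right and rows downward; lengths in mm; the calibration is good to about 2 mm. A picture is of the moment at which its call begins. camera_model takes no time and is no camera call.
- manip.job_done(): hands the job in, once; it reports no verdict.
The state is a dict: "time_s": time; "q": joint angles; "joint_vel": joint speeds; "tau": joint torques, N m; "eef_pos": TCP position; "tool_rot": TCP orientation; "ft_force": force on the tool from outside, world axes, zero at the start; "torque": the same for the moment, N m; "gripper_width": finger opening in mm.
Only numpy, scipy, OpenCV 4.12 (cv2) and the standard library are available. Lean on these libraries where they do the work, as an engineer would, in place of code of your own. Each camera call takes 0.05 s, during which the arm holds its last target.

## Task

The jar standing on the label reader's round plate has been read: first lift it off and stand it in the steel tray, on free floor beside the two jars already there. Then pull the labelled, screw-capped tube up out of the wooden rack and stand it on the reader's round plate, well on it, with its label squarely facing the reader's window. It is all glass, so set things down instead of dropping them, and leave the corked tubes, the rack, the two tray jars, the microscope and the slide box where they are.

Things in the scene. Friction and masses are not known exactly. Their poses are not given: they have to be found in the camera images.
- tube_mid (a point): Labelled glass tube in the rack: 130 mm tall, body 30 mm in diameter, flat foot, stands alone, about 85 g; its top 24 mm is a black screw cap 34 mm in diameter. Point: on the axis half-way up (65 mm above its underside, 53 below mid-cap). z up its axis; x points out through the middle of the white label. A white seal strip runs from the label up the cap's side and over its top to the centre.
- corked1_mid (a point): A glass tube of the same 30 mm diameter and 130 mm total height, without label, closed with a cork 29 mm in diameter at the top; in the rack. Must stay. Point on its axis half-way up, z upward.
- corked2_mid (a point): A second corked tube, same as corked1, in the rack. Must stay.
- corked3_mid (a point): A third corked tube, same as corked1, in the rack. Must stay.
- rack: Loose wooden tube rack, 0.8 kg, 64 mm (x) by 222 (y) by 62 high. Origin: centre of its underside, z up. Four 33 mm holes in a row at y = -75, -25, 25, 75 mm, in boards whose tops are 30 and 60 mm up. Tubes stand 10 mm above the bench, their tops at 140 mm, with only about 18 mm between neighbours, so fingers fit on the rack's +x and -x sides.
- jar_mid (a point): Squat glass jar that starts on the reader's plate and goes into the tray: 90 mm tall, body 44 mm in diameter, its top 20 mm a black screw cap 46 mm in diameter, about 130 g. Point: on the axis half-way up (45 mm above its underside, 35 below mid-cap), z up. Its own turn does not matter.
- trayjar1_mid (a point): A jar of the same shape and size as the jar, already standing in the tray. Must stay. Point on its axis half-way up.
- trayjar2_mid (a point): A second such jar already standing in the tray. Must stay. Point on its axis half-way up.
- tray: The fixed shallow steel tray: 180 mm (x) by 240 mm (y) outside, floor 2 mm thick, walls 2 mm thick and 22 mm high. Origin at the centre of its underside, z up.
- plate (a point): Centre of the top of the label reader's round, pale metal-topped plate (diameter 90 mm, top 4 mm above the bench), fixed. z up; its x axis points from the plate to the reader's housing and window.
- window (a point): Centre of the reader's dark red window, in the face of its fixed grey housing: 74 mm from the plate's centre along the plate's x axis, 68 mm above the bench. The housing spans 74 to 130 mm beyond the plate's centre, 76 mm wide, 105 mm high. Same axes as the plate.
- microscope_base (a point): The student microscope, a heavy loose bystander, 3.2 kg: base 185 mm (x) by 125 mm (y), 336 mm high. Point on its middle line, 20 mm above the bench.
- slidebox_mid (a point): Closed wooden slide box, a loose bystander: 95 mm (x) by 175 mm (y) by 35 mm high. Point at its centre.
Not all that is in view belongs to the job. Leave any pink or purple look-alike of the part that bears jar_mid alone.

How it is judged:
By the outcome, as a careful person would: the job done as asked, in the order asked, and still so for the second after the job is handed in, with the robot touching nothing.
It also fails if it takes over 72 s, if anything falls off the work surface, if the arm or the gripper's body presses on something with over 40 N, if the wrist force passes 120 N, or if a joint passes its speed limit or range.

## Working session

There is one attempt and no reset: what is moved stays moved. The work goes in short steps, Python scripts to look and compute and a tool call to move; the robot and the scene stay as the last step left them, time stands still between calls to the robot, and variables do not carry over. Pictures are saved under pics/ and viewed, and the job is handed in when it is done.

Besides the shell and the picture viewer there is one more tool, called after "Request:" as name(argument=value, ...) on one line, values as JSON. carry_out: Moves the arm, as the interface text tells. Its arguments: {"type":"object","properties":{"targets":{"type":"array","items":{"type":"number","minimum":-1,"maximum":1}}},"required":["targets"]}

```bash
mkdir -p pics; ls
python3 - <<'E'
from station import manip
import cv2
for n in("scene","top"):
    im=manip.read_camera(n); cv2.imwrite(f"pics/{n}0.png",im[:,:,::-1])
    print(n,manip.camera_model(n))
o=manip.get_obs();print(o)
E
```

```text
pics
scene {'mtx': array([[385.84037232,   0.        , 318.49021555],
       [  0.        , 385.84037232, 192.52960576],
       [  0.        ,   0.        ,   1.        ]]), 'dist_coeffs': array([-0.0072146,  0.       ,  0.       ,  0.       ,  0.       ]), 'R': array([[-0.86443289,  0.50268201,  0.00815881],
       [ 0.40074479,  0.69875522, -0.59257468],
       [-0.30357764, -0.50897145, -0.80547419]]), 't': array([ 568.60835286, -147.77682319, 1398.14685236])}
top {'mtx': array([[429.89257414,   0.        , 321.90729278],
       [  0.        , 429.89257414, 198.3291941 ],
       [  0.        ,   0.        ,   1.        ]]), 'dist_coeffs': array([-0.04027287,  0.        ,  0.        ,  0.        ,  0.        ]), 'R': array([[-0.01705514, -0.999819  ,  0.00843113],
       [-0.99281987,  0.01593604, -0.1185527 ],
       [ 0.11839688, -0.01039252, -0.99291197]]), 't': array([-100.41506021,  599.90408124, 1488.68034835])}
{'time_s': 0.1, 'q': array([ 1.11560750e+00,  3.13402885e-01,  1.49836766e+00, -3.52236892e-06,
        1.33101155e+00, -2.23407653e-01]), 'joint_vel': array([ 0.00084051, -0.00200697, -0.00195201,  0.00120612,  0.0002697 ,
       -0.00032001]), 'tau': array([ 1.69585590e-03, -4.12900364e+01, -2.60140175e+01, -1.35852670e-04,
        2.98776911e-03,  1.87468260e-05]), 'eef_pos': array([120.50912064, 510.7403691 , 230.78531746]), 'tool_rot': array([[-9.73258908e-01,  2.29710314e-01, -5.19844641e-04],
       [ 2.29710755e-01,  9.73258354e-01, -1.06983729e-03],
       [ 2.60190480e-04, -1.16064258e-03, -9.99999293e-01]]), 'ft_force': array([ 0.14657313, -0.60391383, -0.52278299]), 'torque': array([-0.04217821, -0.02265906, -0.00302486]), 'gripper_width': 85.55110419636111}
```

View pics/scene0.png

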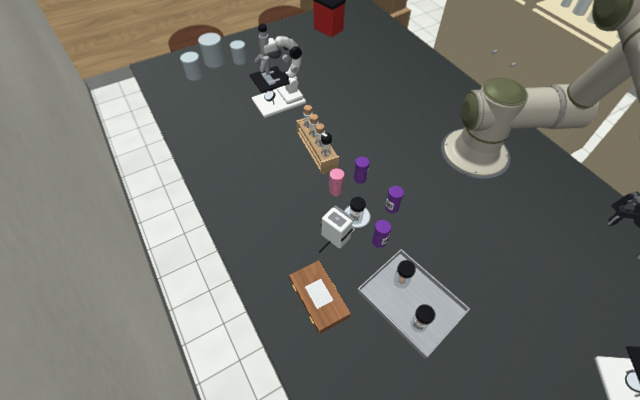

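View pics/top0.png

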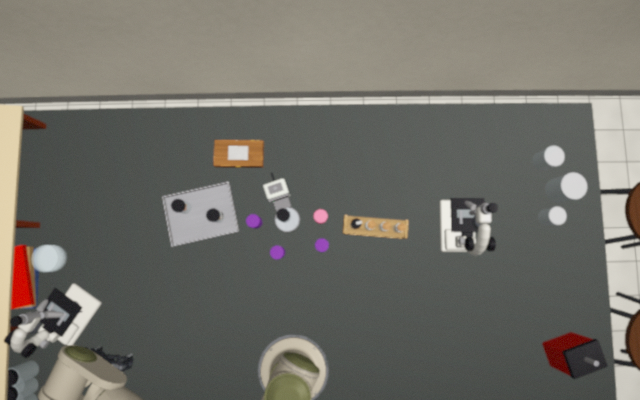

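The views show the whole scene: the reader at top-camera (280,205), the rack at (375,226), the tray at (200,213), and pink/purple decoys around the plate. I'll zoom in.

Run:
```python
import cv2
t=cv2.imread("pics/top0.png");s=cv2.imread("pics/scene0.png")
a=t[120:270,150:420];cv2.imwrite("pics/topz.png",cv2.resize(a,(0,0),fx=2.96,fy=2.96,interpolation=cv2.INTER_CUBIC))
a=s[90:260,270:430];cv2.imwrite("pics/scz.png",cv2.resize(a,(0,0),fx=3.5,fy=3.5,interpolation=cv2.INTER_CUBIC))
a=t[205:245,335:415];cv2.imwrite("pics/topr.png",cv2.resize(a,(0,0),fx=10,fy=10,interpolation=cv2.INTER_CUBIC))
```

```text
(no output)
```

View pics/topz.png

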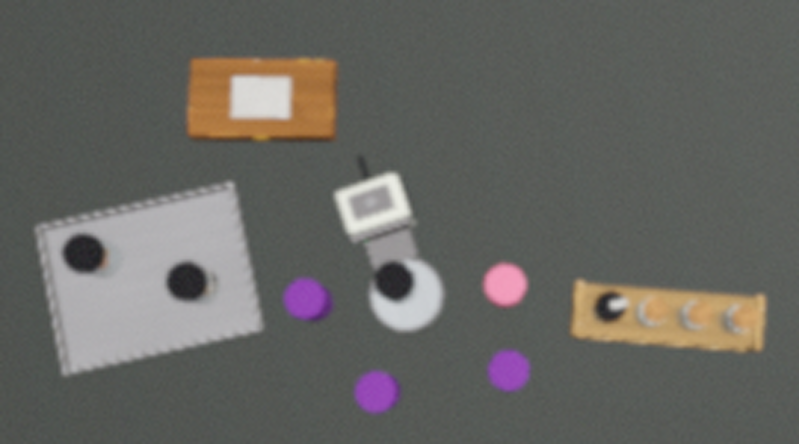

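View pics/scz.png

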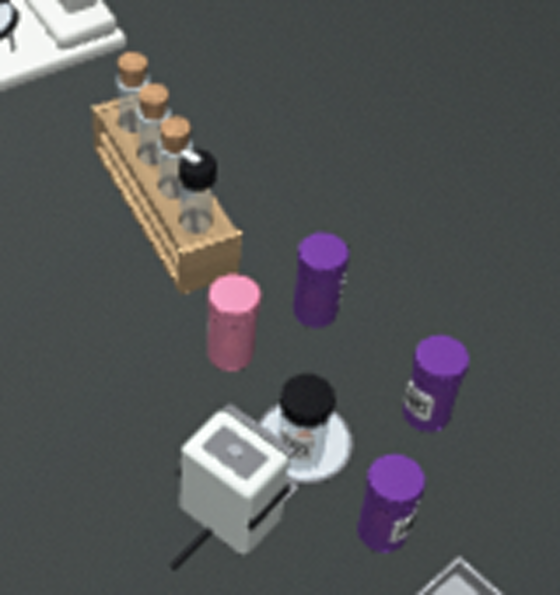

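View pics/topr.png

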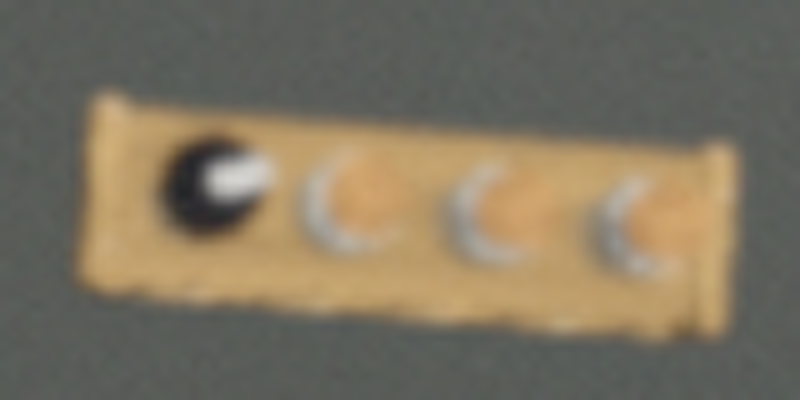

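```bash
cat > h.py <<'E'
import cv2,numpy as np
from station import manip
M={n:manip.camera_model(n) for n in("scene","top")}
def cast(n,uv,z):
    m=M[n];p=cv2.undistortPoints(np.array(uv,float).reshape(-1,1,2),m["mtx"],m["dist_coeffs"]).reshape(-1,2)
    d=np.c_[p,np.ones(len(p))]@m["R"]; c=-m["R"].T@m["t"]
    return c+d*((z-c[2])/d[:,2:3])
def proj(n,X):
    m=M[n];r,_=cv2.Rodrigues(m["R"]);return cv2.projectPoints(np.array(X,float).reshape(-1,1,3),r,m["t"],m["mtx"],m["dist_coeffs"])[0].reshape(-1,2)
def tri(ut,us):
    P=[];c=[]
    for n,u in(("top",ut),("scene",us)):
        m=M[n];p=cv2.undistortPoints(np.array(u,float).reshape(1,1,2),m["mtx"],m["dist_coeffs"]).reshape(2)
        d=m["R"].T@np.r_[p,1];d/=np.linalg.norm(d);A=np.eye(3)-np.outer(d,d);P.append(A);c.append(A@(-m["R"].T@m["t"]))
    return np.linalg.solve(sum(P),sum(c))
def blobs(mask,amin=15,roi=None):
    if roi is not None:
        k=np.zeros_like(mask);x0,x1,y0,y1=roi;k[y0:y1,x0:x1]=mask[y0:y1,x0:x1];mask=k
    n,l,s,c=cv2.connectedComponentsWithStats(mask.astype(np.uint8))
    return [(c[i].round(2),s[i].tolist()) for i in range(1,n) if s[i][4]>=amin],l
E
python3 - <<'E'
from h import *
t=cv2.imread("pics/top0.png");s=cv2.imread("pics/scene0.png")
print("cams",[(-m["R"].T@m["t"]).round() for m in M.values()])
dark=lambda im:im.max(2)<48
for n,im,roi in(("top",t,(150,420,150,260)),("scene",s,(290,450,90,340))):
    b,_=blobs(dark(im),25,roi)
    for c,st in b: print(n,"dark",c,st)
    hsv=cv2.cvtColor(im,cv2.COLOR_BGR2HSV)
    b,_=blobs((hsv[...,1]>110)&((hsv[...,0]>130)&(hsv[...,0]<178)) | ((hsv[...,0]>165)&(hsv[...,1]>80)),25,roi)
    for c,st in b: print(n,"purp",c,st)
hsv=cv2.cvtColor(t,cv2.COLOR_BGR2HSV)
pl=(t.min(2)>150)
for c,st in blobs(pl,60,(150,420,150,260))[0]: print("pale",c,st)
wood=(hsv[...,0]>8)&(hsv[...,0]<25)&(hsv[...,1]>70)&(t.max(2)>110)
b,l=blobs(wood,200,(335,415,205,245))
for c,st in b: print("wood",c,st)
w=cv2.morphologyEx((wood).astype(np.uint8),cv2.MORPH_CLOSE,np.ones((9,9)));w[:205]=0;w[245:]=0;w[:,:335]=0;w[:,415:]=0
cs=cv2.findContours(w,0,2)[0];c=max(cs,key=cv2.contourArea);r=cv2.minAreaRect(c);bx=cv2.boxPoints(r);print(r);print(cast("top",bx,61).round(1))
g=((t.min(2)>110)&(hsv[...,1]<40)).astype(np.uint8);g[:175]=0;g[250:]=0;g[:,:155]=0;g[:,245:]=0
g=cv2.morphologyEx(g,cv2.MORPH_CLOSE,np.ones((25,25)))
c=max(cv2.findContours(g,0,2)[0],key=cv2.contourArea);r=cv2.minAreaRect(c);print(r);print(cast("top",cv2.boxPoints(r),22).round(1))
E
```

```text
cams [array([ 975.,  529., 1034.]), array([ 418.,  -94., 1550.])]
top dark [177.9  205.13] [173, 200, 11, 11, 86]
top dark [212.68 214.73] [208, 210, 10, 10, 81]
top dark [282.31 214.1 ] [278, 210, 10, 10, 62]
top purp [320.1  215.88] [313, 209, 15, 15, 168]
top purp [253.47 220.85] [246, 214, 16, 14, 173]
top purp [321.39 244.77] [315, 238, 14, 14, 146]
top purp [276.91 251.98] [270, 246, 15, 13, 160]
scene dark [326.51 139.06] [321, 133, 11, 11, 78]
scene dark [357.45 203.91] [350, 197, 16, 15, 180]
scene dark [323.88 246.96] [319, 242, 11, 11, 25]
scene dark [405.93 268.81] [398, 261, 17, 17, 227]
scene dark [424.64 314.03] [416, 305, 19, 19, 266]
scene purp [360.72 169.16] [354, 157, 16, 26, 317]
scene purp [336.04 181.12] [330, 168, 14, 28, 334]
scene purp [394.78 197.21] [385, 186, 19, 27, 289]
scene purp [380.69 232.09] [372, 220, 19, 28, 343]
pale [237.5 154.5] [228, 150, 20, 10, 200]
pale [275.46 188.79] [263, 178, 26, 22, 374]
pale [201.47 215.02] [163, 182, 75, 64, 2821]
pale [287.75 218.6 ] [275, 199, 24, 33, 363]
pale [320.5 215.5] [315, 210, 12, 12, 98]
wood [375.92 227.09] [342, 215, 67, 24, 1088]
((375.21728515625, 226.89312744140625), (65.68897247314453, 19.349597930908203), 4.763641834259033)
[[ 470.6 -176.3   61. ]
 [ 537.3 -183.4   61. ]
 [ 514.5 -410.9   61. ]
 [ 447.8 -402.7   61. ]]
((199.69412231445312, 213.62353515625), (52.280242919921875, 71.1531982421875), 77.47119140625)
[[618.3 473.4  22. ]
 [670.2 223.6  22. ]
 [486.3 181.8  22. ]
 [435.4 428.1  22. ]]
```

```bash
python3 - <<'E'
from h import *
for n in("top","scene"):
    a=np.mean([manip.read_camera(n).astype(float) for _ in range(4)],0)
    np.save(f"pics/{n}avg.npy",a)
E
python3 - <<'E'
from h import *
from scipy.optimize import least_squares
A={n:np.load(f"pics/{n}avg.npy") for n in M}
G={n:A[n].mean(2) for n in A}
# caps: weighted centroid of darkness
def cap(n,u,r,thr=60):
    x0,y0=int(round(u[0]))-r,int(round(u[1]))-r
    P=A[n][y0:y0+2*r+1,x0:x0+2*r+1].max(2);w=np.clip(thr-P,0,None)
    yy,xx=np.mgrid[y0:y0+2*r+1,x0:x0+2*r+1]
    return np.array([(w*xx).sum()/w.sum(),(w*yy).sum()/w.sum()])
for nm,ut,us,z in(("jar",(282.3,214.1),(357.5,203.9),94),("tj1",(177.9,205.1),(405.9,268.8),92),("tj2",(212.7,214.7),(424.6,314),92),):
    c1=cap("top",ut,8);c2=cap("scene",us,10)
    print(nm,c1.round(2),c2.round(2),"top@z",cast("top",c1,z-3)[0].round(1),"scene@z-8",cast("scene",c2,z-8)[0].round(1))
# plate: circle fit edges
f=G["top"]
bg=85
pts=[]
c0=np.array(proj("top",[[500,0,4]])[0]);c0=np.array([287.5,219.])
up=cv2.GaussianBlur(f.astype(np.float32),(0,0),.6)
def edge(c,ang,r0,r1,lv):
    rs=np.arange(r0,r1,.1);xs=c[0]+rs*np.cos(ang);ys=c[1]+rs*np.sin(ang)
    v=cv2.remap(f.astype(np.float32),xs.astype(np.float32)[None],ys.astype(np.float32)[None],cv2.INTER_CUBIC)[0]
    i=np.where((v[:-1]>lv)&(v[1:]<=lv))[0]
    return (None if len(i)==0 else (xs[i[-1]],ys[i[-1]])),v
for a in np.radians(np.arange(-30,215,7)):
    p,v=edge(c0,a,5,18,135)
    if p: pts.append(p)
W=cast("top",pts,4)[:,:2]
fit=least_squares(lambda q:np.hypot(*(W-q[:2]).T)-q[2],[500,0,45],loss="soft_l1",f_scale=1)
print("plate",fit.x.round(2),"resid",fit.fun.round(1))
# housing top
m=(A["top"].min(2)>135).astype(np.uint8);k=np.zeros_like(m);k[174:203,258:293]=m[174:203,258:293]
k=cv2.morphologyEx(k,cv2.MORPH_CLOSE,np.ones((9,9)))
c=max(cv2.findContours(k,0,2)[0],key=cv2.contourArea);r=cv2.minAreaRect(c);B=cast("top",cv2.boxPoints(r),105);print("house",r);print(B.round(1),B.mean(0).round(1))
h=B.mean(0)[:2]-fit.x[:2];print("dir",np.degrees(np.arctan2(h[1],h[0])),np.hypot(*h))
for i in range(4):
    d=B[(i+1)%4]-B[i];print(np.degrees(np.arctan2(d[1],d[0])).round(1),np.hypot(*d[:2]).round(1))
for n,us in(("pink",(320.1,215.9)),("p1",(253.5,220.9)),("p2",(321.4,244.8)),("p3",(276.9,252))): print(n,cast("top",[us],85).round(0))
E
```

```text
jar [282.47 214.29] [357.5  204.43] top@z [539.1  25.3  91. ] scene@z-8 [539.   26.1  86. ]
tj1 [177.99 205.22] [405.84 269.19] top@z [576.  383.1  89. ] scene@z-8 [542.5 264.9  84. ]
tj2 [212.69 214.67] [424.6  314.25] top@z [541.7 263.5  89. ] scene@z-8 [577.1 385.3  84. ]
plate [529.2   16.82  44.66] resid [ 0.1 -0.1 -0.  -0.3  0.2 -0.2 -0.2  0.5  0.5  0.3  0.2  0.  -0.2 -0.4
 -0.3 -0.3 -0.2 -0.2 -0.2  0.2  0.3 -0.   0.   0.1  0.3  0.1 -0.1  0.6
 -0.2  0.1  0.2 -0.9]
house ((276.8000183105469, 192.39999389648438), (25.298219680786133, 22.76839828491211), 71.56504821777344)
[[642.2  93.1 105. ]
 [665.8  19.5 105. ]
 [583.2  -7.  105. ]
 [559.9  66.1 105. ]] [612.8  42.9 105. ]
dir 17.355517112478495 87.57309370515115
-72.2 77.2
-162.2 86.8
107.7 76.7
18.1 86.7
pink [[ 532. -103.   85.]]
p1 [[519. 125.  85.]]
p2 [[ 434. -105.   85.]]
p3 [[412.  46.  85.]]
```

Run:
```python
from h import *
A=np.load("pics/topavg.npy");S=np.load("pics/sceneavg.npy")
a=A[170:240,255:325];b=S[110:165,290:345]
cv2.imwrite("pics/a.png",cv2.resize(a[:,:,::-1],(0,0),fx=8,fy=8,interpolation=cv2.INTER_CUBIC))
cv2.imwrite("pics/b.png",cv2.resize(b[:,:,::-1],(0,0),fx=10,fy=10,interpolation=cv2.INTER_CUBIC))
print(A[215:228,349:366].mean(2).round().astype(int))
```

```text
[[112 112 108 106 102 100  99  98  97  96  96  96  94  93  94  93  92]
 [141 138 134 130 124 120 117 115 115 115 115 113 111 110 107 106 102]
 [153 152 148 144 139 135 130 126 129 134 137 136 135 134 132 130 126]
 [152 151 148 140 132 121 108 103 109 124 137 144 147 147 148 146 146]
 [148 145 137 119  95  78  67  64  70  92 119 143 152 154 153 152 153]
 [145 139 121  89  60  47  52  70  89 109 135 159 166 161 156 156 155]
 [146 133 100  62  45  46  79 127 155 169 183 194 190 172 158 154 155]
 [146 129  92  56  42  51 106 171 198 205 207 205 193 174 159 154 156]
 [143 118  77  50  45  48 103 169 196 200 195 185 175 166 156 151 158]
 [141 115  76  48  45  46  76 127 149 151 139 129 138 150 152 148 154]
 [145 121  84  56  44  45  53  69  82  82  79  98 131 148 149 145 153]
 [149 132 103  69  49  45  46  46  49  57  80 115 141 152 151 142 149]
 [152 139 116  92  69  54  50  53  61  78 107 134 148 151 150 142 141]][ WARN:0@0.511] global loadsave.cpp:1063 imwrite_ Unsupported depth image for selected encoder is fallbacked to CV_8U.
```

View pics/a.png

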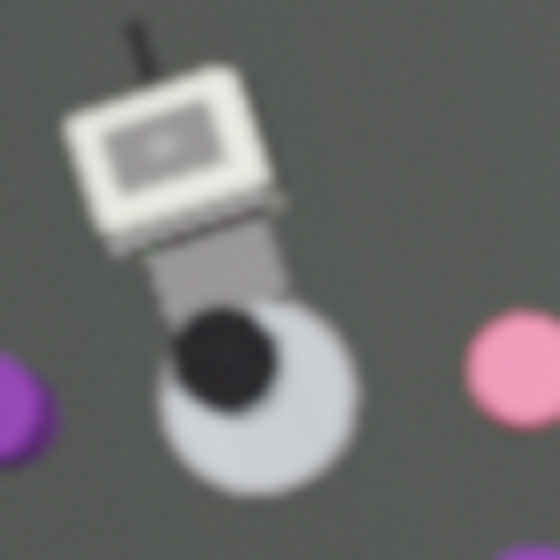

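View pics/b.png

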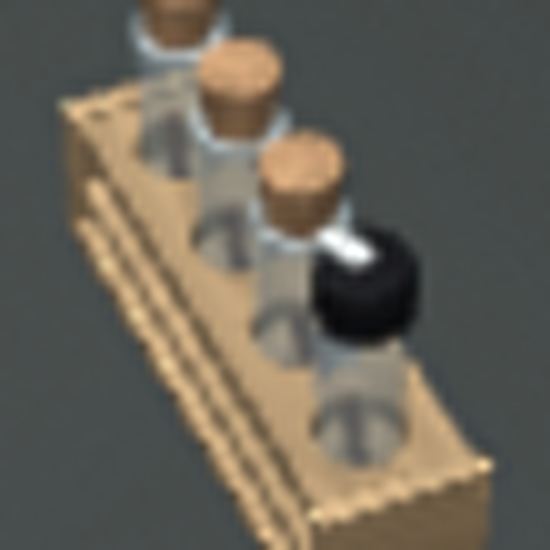

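Run:
```python
from h import *
from scipy.optimize import least_squares
for n,c0,roi in(("top",(356,222.3),(347,372,212,234)),("scene",(326.5,138.5),(315,340,127,152))):
    A=np.load(f"pics/{n}avg.npy").astype(np.float32);x0,x1,y0,y1=roi
    B=A[...,2]; mx=A.max(2)
    # cap edge: strip-free directions, level at half between black and surround
    pts=[]
    for a in np.radians(np.arange(0,360,6)):
        rs=np.arange(2,9,.05);xs=(c0[0]+rs*np.cos(a)).astype(np.float32);ys=(c0[1]+rs*np.sin(a)).astype(np.float32)
        v=cv2.remap(mx,xs[None],ys[None],cv2.INTER_LINEAR)[0]; b=cv2.remap(B,xs[None],ys[None],cv2.INTER_LINEAR)[0]
        if v[0]>70 or b.max()>150: continue
        i=np.where(v>105 if n=="top" else v>55)[0]
        if len(i): pts.append((xs[i[0]],ys[i[0]],np.degrees(a)))
    pts=np.array(pts)
    if n=="top":
        W=cast(n,pts[:,:2],140)[:,:2]
        f=least_squares(lambda q:np.hypot(*(W-q[:2]).T)-q[2],[500,-215,17],loss="soft_l1",f_scale=1)
        print(n,"cap",f.x.round(2),f.fun.round(1)); 
    # strip
    yy,xx=np.mgrid[y0:y1,x0:x1];b=B[y0:y1,x0:x1]; 
    print(b.round().astype(int)[4:18,2:20])
    w=np.clip(b-(125 if n=="top" else 110),0,None)
    P=cast(n,np.c_[xx.ravel(),yy.ravel()],140)[:,:2];w=w.ravel();mu=(P*w[:,None]).sum(0)/w.sum();C=((P-mu).T*w)@(P-mu)/w.sum()
    e,v=np.linalg.eigh(C);d=v[:,1];print(n,"strip mu",mu.round(1),"axis",np.degrees(np.arctan2(d[1],d[0])).round(1),np.sqrt(e)*3.46)
    if n=="top": cc=f.x[:2]
    d=mu-cc;print("from cap centre",np.degrees(np.arctan2(d[1],d[0])).round(1),np.hypot(*d).round(1))
```

```text
top cap [ 500.14 -219.83   17.39] [-0.3 -0.2  0.1  0.3  0.4  0.2  0.  -0.3 -0.5 -0.2  0.   0.1  0.1  0.1
  0.1  0.  -0.1 -0. ]
[[105 102 101  99  96  95  93  92  92  93  93  94  94  94  92  92  92  92]
 [109 109 105 103 100  97  94  91  93  96  98 100 100 100 100  99  97  97]
 [107 107 104  98  93  85  77  74  77  87  96 102 105 105 106 105 105 105]
 [105 102  96  83  68  60  56  54  57  72  92 109 112 111 109 106 108 108]
 [102  99  85  62  50  46  54  70  88 106 128 144 141 124 112 111 110 113]
 [102  94  70  48  44  46  78 125 153 168 181 188 176 144 117 110 113 124]
 [104  94  69  50  42  53 104 169 196 203 204 200 181 146 119 113 122 146]
 [104  87  62  47  46  50 102 166 193 197 193 180 160 136 116 116 136 160]
 [104  88  63  46  47  48  76 125 147 148 136 121 112 112 112 116 138 158]
 [106  93  69  50  45  48  54  70  81  82  74  78  94 106 109 116 138 160]
 [108 101  83  60  48  46  48  47  50  53  64  84  99 109 110 112 133 160]
 [110 103  90  74  58  48  46  47  52  62  76  94 105 107 108 108 121 147]
 [108 105 100  92  80  67  60  63  70  78  89  98 104 104 103 103 108 128
[... 614 characters left out ...]
  76]
 [125 129 130 126  48  34  37  38  51  39  34  34  35  30  29  74  77  75]
 [125 128 131 127  44  32  40  37  36  36  36  36  35  22  28  74  75  74]
 [122 122 125 124  40  21  27  32  35  37  34  27  23  16  29  74  76  75]
 [106 104 104 102  37  13  17  19  25  25  24  18  18  16  36  74  75  75]
 [ 99 102  93  91  63  23  16  16  20  17  18  18  15  15  39  76  75  74]
 [116 122  92  90  97  38  15  13  17  17  16  14  14  25  59  74  75  76]
 [129 131 101  88 102  71  36  24  21  18  16  26  42  51  73  74  76  75]
 [130 132 108  90 105 114  98  80  62  56  58  82 119  88  77  74  75  75]]
scene strip mu [ 521.1 -218.3] axis 67.2 [ 46.06901242 100.9159064 ]
from cap centre 4.2 21.1
```

Run:
```python
from h import *
cc=np.array([500.1,-219.8])
for n,roi,th in(("top",(349,366,214,231),60),("scene",(317,340,129,150),60)):
    A=np.load(f"pics/{n}avg.npy").astype(np.float32);x0,x1,y0,y1=roi
    B=cv2.resize(A[y0:y1,x0:x1,2],(0,0),fx=6,fy=6,interpolation=cv2.INTER_CUBIC);h,w=B.shape
    yy,xx=np.mgrid[:h,:w];P=cast(n,np.c_[x0+(xx.ravel()+.5)/6-.5,y0+(yy.ravel()+.5)/6-.5],140)[:,:2]
    for R in(11,13,15):
      s=np.hypot(*(P-cc).T)<R
      ww=np.clip(B.ravel()-th,0,100)*s
      mu=(P*ww[:,None]).sum(0)/ww.sum();C=((P-mu).T*ww)@(P-mu)/ww.sum();e,v=np.linalg.eigh(C);d=v[:,1]
      m=mu-cc;print(n,R,mu.round(1),"axis",np.degrees(np.arctan2(d[1],d[0])).round(1)%180-180,(np.sqrt(e)*3.46).round(1),"radial",np.degrees(np.arctan2(m[1],m[0])).round(1))
# rack edges
A=np.load("pics/topavg.npy").astype(np.float32)
# corks
S=np.load("pics/sceneavg.npy").astype(np.uint8);hs=cv2.cvtColor(S,cv2.COLOR_RGB2HSV)
# housing edges via Canny-ish subpixel: left & right edge of housing top
g=A.mean(2)
def sub(p,q,lv,inn):
    out=[]
    for s in np.linspace(.15,.85,14):
        c=np.array(p)*(1-s)+np.array(q)*s;nrm=np.array(inn,float);nrm/=np.linalg.norm(nrm)
        r=np.arange(-5,5,.05);X=(c[0]+r*nrm[0]).astype(np.float32);Y=(c[1]+r*nrm[1]).astype(np.float32)
        v=cv2.remap(g,X[None],Y[None],cv2.INTER_LINEAR)[0];i=np.where(np.diff((v>lv).astype(int))!=0)[0]
        if len(i):out.append((X[i[0]],Y[i[0]]))
    L=cast("top",out,105)[:,:2];mu=L.mean(0);u,sv,vt=np.linalg.svd(L-mu);d=vt[0];return mu.round(1),np.degrees(np.arctan2(d[1],d[0])).round(1),(sv[1]/np.sqrt(len(L))).round(2)
f=lambda x,y:(255+x/8-.5,170+y/8-.5)
print("back",sub(f(62,122),f(238,64),140,(.3,1)))
print("left",sub(f(62,122),f(105,240),140,(1,-.3)))
print("right",sub(f(238,64),f(272,170),140,(-1,.3)))
```

```text
top 11 [ 503.2 -223.5] axis -128.5 [11.4 14. ] radial -49.8
top 13 [ 503.6 -224.5] axis -118.3 [12.9 15.2] radial -53.3
top 15 [ 503.7 -225.6] axis -115.9 [15.1 16.7] radial -58.1
scene 11 [ 503.  -224.9] axis -140.3 [ 9.5 11.5] radial -60.6
scene 13 [ 503.3 -225.9] axis -113.8 [11.1 12.3] radial -62.0
scene 15 [ 503.6 -226.9] axis -79.6 [12.3 14.1] radial -64.0
back (array([654.1,  55.6]), np.float64(-71.5), np.float64(0.21))
left (array([613.8,  84.8]), np.float64(-161.8), np.float64(0.16))
right (array([640.4,  10.6]), np.float64(-161.6), np.float64(0.13))
```

Run:
```python
from h import *
A=np.load("pics/topavg.npy");B=A[...,2]
L=[]
for c in range(355,361):
    r=np.arange(219,227);w=np.clip(B[219:227,c]-85,0,None)  # above wood/cap
    L.append((c,(r*w).sum()/w.sum()))
L=np.array(L);P=cast("top",L,140)[:,:2];print(P.round(1))
for k in(P,P[:4],P[1:5]):
    d=k[-1]-k[0];p=np.polyfit(k[:,1],k[:,0],1);print("top ang",np.degrees(np.arctan2(-1,-p[0])).round(1))
print("start",cast("top",[(355.3,222.5)],140).round(1))
S=np.load("pics/sceneavg.npy").astype(np.float32);b=S[129:140,321:331,2]
print(S[129:140,319:331].astype(int)[...,0]);
b=cv2.resize(b,(0,0),fx=8,fy=8,interpolation=cv2.INTER_CUBIC);m=(b>140).astype(np.uint8)
c=max(cv2.findContours(m,0,2)[0],key=cv2.contourArea)[:,0].astype(float);c=321+(c[:,0]+.5)/8-.5,129+(c[:,1]+.5)/8-.5
c=np.array(c).T;W=cast("scene",c,140)[:,:2];r=cv2.minAreaRect(W.astype(np.float32));print(r,cv2.boxPoints(r).round(1))
```

```text
[[ 504.2 -216.6]
 [ 504.  -219.9]
 [ 504.1 -223.2]
 [ 504.6 -226.5]
 [ 505.4 -229.8]
 [ 506.4 -233.1]]
top ang -82.2
top ang -87.5
top ang -82.1
start [[ 504.1 -217.6  140. ]]
[[132 136 116  97  80  72  70  70  71  71  71  71]
 [105 110  92  85  86 112  75  70  71  71  70  71]
 [101 101  91  87 112 141  78  68  70  71  70  69]
 [ 97  95  97 118 155 140  69  54  59  68  70  71]
 [109 108 143 225 235 193 113  54  30  36  45  69]
 [171 160 142 173 235 237 234 155  55  24  30  45]
 [144 139  92  69 129 217 241 233 105  35  27  31]
 [149 145  77  32  45  91 130 106  47  28  28  28]
 [153 147  52  29  32  34  48  35  31  29  32  26]
 [154 148  49  27  36  33  33  32  32  31  29  18]
 [144 141  45  17  24  28  31  32  30  24  19  13]]
((501.07647705078125, -231.86557006835938), (19.741512298583984, 20.580944061279297), 25.124176025390625) [[ 487.8 -226.7]
 [ 496.5 -245.4]
 [ 514.4 -237. ]
 [ 505.6 -218.4]]
```

```bash
cat >> h.py <<'E'
from scipy.spatial.transform import Rotation as Rn
def plan(x,y,z,yaw,hand=None):
    o=manip.get_obs();T=o["tool_rot"];a=np.radians(yaw)
    Y=np.array([np.cos(a),np.sin(a),0]);Z=np.array([0,0,-1.]);R=np.c_[np.cross(Y,Z),Y,Z]
    d=T.T@(np.array([x,y,z])-o["eef_pos"])/300
    r=Rn.from_matrix(T.T@R).as_rotvec(degrees=True)/60
    print("t",round(o["time_s"],2),"pos",o["eef_pos"].round(1),"yaw",np.degrees(np.arctan2(T[1,1],T[0,1])).round(2),"w",round(o["gripper_width"],1),"F",o["ft_force"].round(1),"q",o["q"].round(2))
    print("shift",d.round(4),"rot",r.round(4), "rows>=",max(np.linalg.norm(d)*6,np.linalg.norm(r)*7).round(1))
E
python3 - <<'E'
from h import *
for a,b in(((320.1,215.9),(336.9,174.3)),((253.5,220.9),(383.1,227.1)),((282.47,214.29),(357.5,203.))): print(tri(a,b).round(0))
plan(539.5,25.5,190,108.3)
E
```

```text
[ 532. -103.   87.]
[518. 126.  82.]
[539.  25.  92.]
t 0.5 pos [120.6 510.9 231.3] yaw 76.72 w 85.6 F [-0.6  0.6 -0.7] q [ 1.12  0.31  1.5   0.    1.33 -0.22]
shift [-1.7307 -1.2541  0.1376] rot [-1.000e-04 -1.000e-04 -5.263e-01] rows>= 12.9
```

Request:
carry_out(targets=[1, -0.13, -0.095, 0.01, 0, 0, -0.105, 1, -0.26, -0.19, 0.02, 0, 0, -0.21, 1, -0.39, -0.285, 0.03, 0, 0, -0.315, 1, -0.52, -0.38, 0.04, 0, 0, -0.42, 1, -0.65, -0.475, 0.05, 0, 0, -0.526])

```text
time_s: 1.0
eef_pos: [277.5, 327.2, 216.5]
tool_rot: [[-0.949, -0.314, 0.0], [-0.314, 0.949, 0.0], [-0.001, 0.0, -1.0]]
ft_force: [1.2, 1.1, 0.1]
gripper_width: 85.2
```

```bash
python3 -c "
from h import *
plan(539.5,25.5,190,108.3)"
```

```text
t 1.0 pos [277.5 327.2 216.5] yaw 108.32 w 85.2 F [1.2 1.1 0.1] q [ 0.59  0.11  1.79 -0.    1.24 -1.3 ]
shift [-0.5129 -1.2293  0.0884] rot [0.0001 0.0005 0.0003] rows>= 8.0
```

Request:
carry_out(targets=[1, -0.06, -0.145, 0.01, 0, 0, 0, 1, -0.12, -0.29, 0.02, 0, 0, 0, 1, -0.18, -0.435, 0.03, 0, 0, 0, 1, -0.24, -0.58, 0.04, 0, 0, 0, 1, -0.3, -0.725, 0.05, 0, 0, 0])

```text
time_s: 1.5
eef_pos: [430.6, 148.2, 201.5]
tool_rot: [[-0.951, -0.31, 0.001], [-0.31, 0.951, 0.0], [-0.001, -0.0, -1.0]]
ft_force: [0.1, 0.7, 0.0]
gripper_width: 85.3
```

Request:
carry_out(targets=[1, -0.06, -0.145, 0.01, 0, 0, 0, 1, -0.12, -0.29, 0.02, 0, 0, 0, 1, -0.18, -0.435, 0.03, 0, 0, 0, 1, -0.21, -0.5, 0.04, 0, 0, 0, 1, -0.21, -0.5, 0.04, 0, 0, 0])

```text
time_s: 2.0
eef_pos: [537.0, 24.7, 188.5]
tool_rot: [[-0.952, -0.307, -0.001], [-0.307, 0.952, -0.0], [0.001, 0.0, -1.0]]
ft_force: [-0.1, 0.1, 0.1]
gripper_width: 85.3
```

```bash
python3 -c "
from h import *
plan(539.5,25.5,60,108.3)
cv2.imwrite('pics/s1.png',cv2.resize(manip.read_camera('scene')[120:270,280:440,::-1],(0,0),fx=3.5,fy=3.5))"
```

```text
t 2.0 pos [537.   24.7 188.5] yaw 107.88 w 85.3 F [-0.1  0.1  0.1] q [-0.17  0.38  1.52 -0.    1.24 -2.05]
shift [-0.0091 -0.      0.4284] rot [ 0.0001 -0.0008 -0.0071] rows>= 2.6
```

View pics/s1.png

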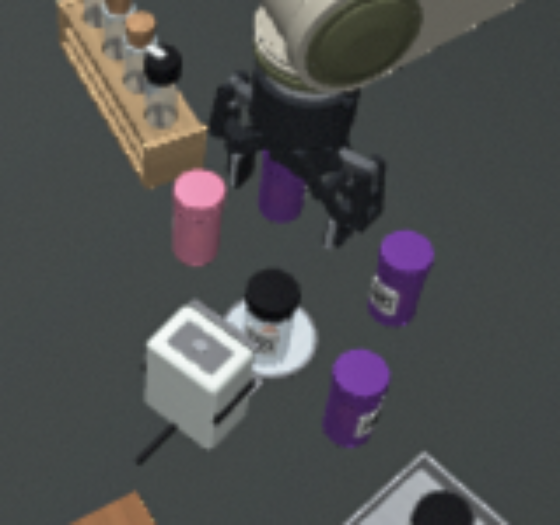

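The open gripper hangs above the jar, clear of the decoys. I'll descend and close.

Request:
carry_out(targets=[1, -0.009, 0, 0.1, 0, 0, 0, 1, -0.009, 0, 0.2, 0, 0, 0, 1, -0.009, 0, 0.3, 0, 0, 0, 1, -0.009, 0, 0.38, 0, 0, 0, 1, -0.009, 0, 0.428, 0, 0, 0])

```text
time_s: 2.55
eef_pos: [537.1, 29.1, 59.6]
tool_rot: [[-0.95, -0.311, -0.002], [-0.311, 0.95, 0.001], [0.002, 0.001, -1.0]]
ft_force: [0.4, -0.5, 0.6]
gripper_width: 85.2
```

Request:
carry_out(targets=[-1, 0, 0, 0, 0, 0, 0, -1, 0, 0, 0, 0, 0, 0, -1, 0, 0, 0, 0, 0, 0, -1, 0, 0, 0, 0, 0, 0, -1, 0, 0, 0, 0, 0, 0])

```text
time_s: 3.05
eef_pos: [539.2, 27.9, 62.5]
tool_rot: [[-0.951, -0.31, 0.002], [-0.31, 0.951, 0.0], [-0.002, -0.001, -1.0]]
ft_force: [-1.1, 1.1, 7.1]
gripper_width: 45.0
```

Request:
carry_out(targets=[-1, 0, 0, 0, 0, 0, 0, -1, 0, 0, 0, 0, 0, 0, -1, 0, 0, 0, 0, 0, 0])

```text
time_s: 3.35
eef_pos: [539.2, 27.9, 62.5]
tool_rot: [[-0.951, -0.31, 0.002], [-0.31, 0.951, 0.0], [-0.002, -0.001, -1.0]]
ft_force: [-1.0, 1.1, 7.5]
gripper_width: 44.6
```

```bash
python3 -c "
from h import *
plan(539.5,25.5,200,108.3)
cv2.imwrite('pics/s2.png',cv2.resize(manip.read_camera('scene')[120:270,280:440,::-1],(0,0),fx=3.5,fy=3.5))"
```

```text
t 3.35 pos [539.2  27.9  62.5] yaw 108.05 w 44.6 F [-1.   1.1  7.5] q [-0.17  0.54  1.65  0.    0.95 -2.05]
shift [ 0.0005 -0.0082 -0.4582] rot [-0.0007  0.0023 -0.0042] rows>= 2.7
```

View pics/s2.png

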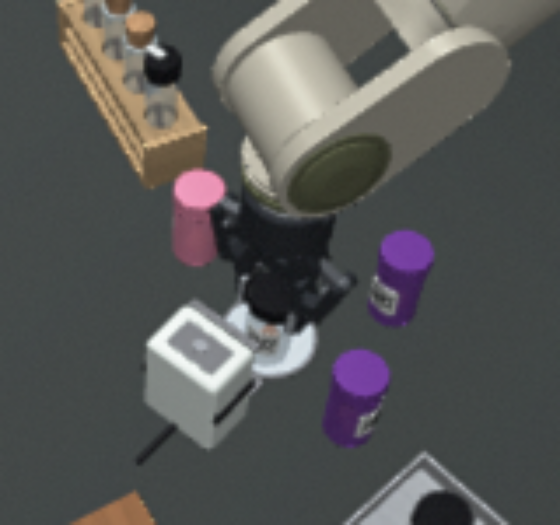

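Request:
carry_out(targets=[-1, 0, 0, -0.03, 0, 0, 0, -1, 0, 0, -0.1, 0, 0, 0, -1, 0, 0, -0.22, 0, 0, 0, -1, 0, 0, -0.34, 0, 0, 0, -1, 0, 0, -0.46, 0, 0, 0])

```text
time_s: 3.9
eef_pos: [538.2, 27.7, 201.2]
tool_rot: [[-0.951, -0.31, 0.0], [-0.31, 0.951, -0.0], [-0.0, -0.0, -1.0]]
ft_force: [1.4, -0.6, -1.4]
gripper_width: 44.3
```

```bash
python3 -c "
from h import *
plan(501,367,200,108.3)
cv2.imwrite('pics/s3.png',cv2.resize(manip.read_camera('scene')[80:270,280:440,::-1],(0,0),fx=3,fy=3))"
```

```text
t 3.9 pos [538.2  27.7 201.2] yaw 108.05 w 44.3 F [ 1.4 -0.6 -1.4] q [-0.17  0.37  1.5  -0.    1.27 -2.05]
shift [-0.2326  1.1136  0.0038] rot [-0.0002  0.0003 -0.0042] rows>= 6.8
```

View pics/s3.png

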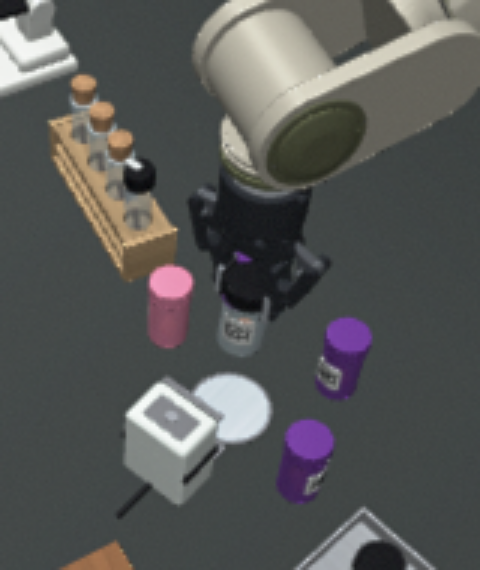

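Request:
carry_out(targets=[-1, -0.025, 0.12, 0, 0, 0, 0, -1, -0.055, 0.26, 0, 0, 0, 0, -1, -0.085, 0.41, 0, 0, 0, 0, -1, -0.115, 0.55, 0, 0, 0, 0, -1, -0.14, 0.68, 0, 0, 0, 0])

```text
time_s: 4.45
eef_pos: [514.6, 236.6, 199.5]
tool_rot: [[-0.951, -0.31, 0.001], [-0.31, 0.951, 0.0], [-0.001, -0.0, -1.0]]
ft_force: [1.6, -0.8, -1.0]
gripper_width: 44.4
```

Request:
carry_out(targets=[-1, -0.03, 0.14, 0, 0, 0, 0, -1, -0.055, 0.27, 0, 0, 0, 0, -1, -0.08, 0.37, 0, 0, 0, 0, -1, -0.092, 0.425, 0, 0, 0, 0, -1, -0.092, 0.433, 0, 0, 0, 0])

```text
time_s: 4.95
eef_pos: [500.5, 368.3, 199.0]
tool_rot: [[-0.95, -0.312, -0.0], [-0.312, 0.95, 0.0], [-0.0, 0.0, -1.0]]
ft_force: [0.2, -0.4, -1.8]
gripper_width: 44.3
```

```bash
python3 -c "
from h import *
plan(501,367,64,108.3)
cv2.imwrite('pics/s4.png',cv2.resize(manip.read_camera('scene')[160:370,320:500,::-1],(0,0),fx=2.8,fy=2.8))"
```

```text
t 4.95 pos [500.5 368.3 199. ] yaw 108.19 w 44.3 F [ 0.2 -0.4 -1.8] q [ 0.45  0.55  1.23  0.    1.36 -1.44]
shift [-2.000e-04 -4.700e-03  4.501e-01] rot [ 0.0002  0.     -0.0019] rows>= 2.7
```

View pics/s4.png

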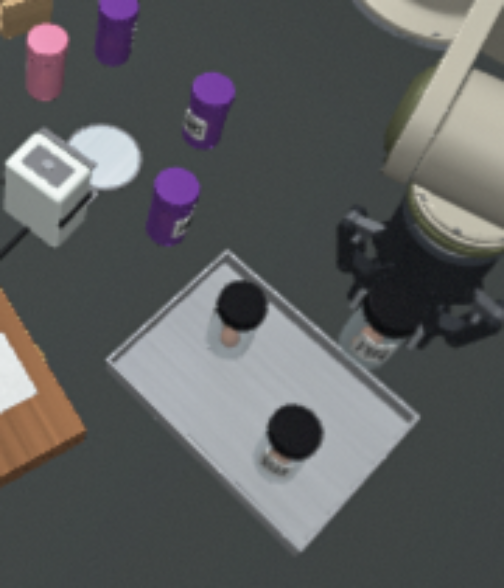

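Request:
carry_out(targets=[-1, 0, 0, 0.1, 0, 0, 0, -1, 0, 0, 0.22, 0, 0, 0, -1, 0, 0, 0.34, 0, 0, 0, -1, 0, 0, 0.42, 0, 0, 0, -1, 0, 0, 0.44, 0, 0, 0])

```text
time_s: 5.5
eef_pos: [500.4, 364.9, 64.6]
tool_rot: [[-0.951, -0.309, -0.004], [-0.309, 0.951, -0.002], [0.005, -0.001, -1.0]]
ft_force: [-0.8, -1.1, -0.9]
gripper_width: 44.7
```

```bash
python3 -c "
from h import *
plan(501,367,60.5,108.3)
cv2.imwrite('pics/s5.png',cv2.resize(manip.read_camera('scene')[160:370,320:500,::-1],(0,0),fx=2.8,fy=2.8))"
```

```text
t 5.5 pos [500.4 364.9  64.6] yaw 107.98 w 44.7 F [-0.8 -1.1 -0.9] q [ 0.44  0.68  1.38 -0.    1.09 -1.44]
shift [-0.0043  0.0062  0.0136] rot [-0.0008 -0.0046 -0.0054] rows>= 0.1
```

View pics/s5.png

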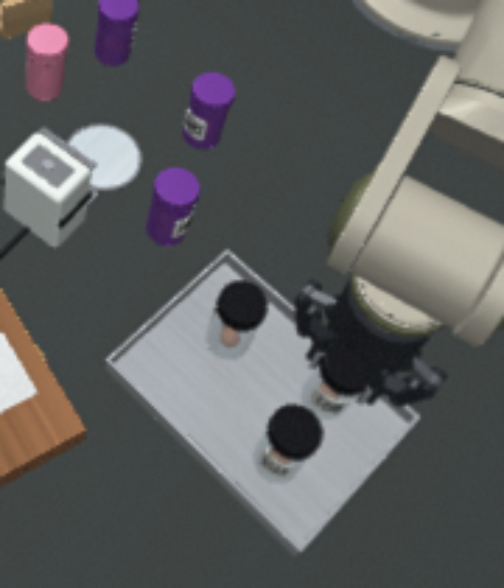

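Request:
carry_out(targets=[-1, 0, 0, 0.003, 0, 0, 0, -1, 0, 0, 0.006, 0, 0, 0, -1, 0, 0, 0.008, 0, 0, 0, -1, 0, 0, 0.008, 0, 0, 0])

```text
time_s: 5.95
eef_pos: [501.5, 366.8, 65.3]
tool_rot: [[-0.951, -0.31, 0.001], [-0.31, 0.951, 0.0], [-0.001, 0.0, -1.0]]
ft_force: [-1.2, 0.6, -1.4]
gripper_width: 44.0
```

Request:
carry_out(targets=[-1, 0, 0, 0.005, 0, 0, 0, -1, 0, 0, 0.009, 0, 0, 0, -1, 0, 0, 0.012, 0, 0, 0, -1, 0, 0, 0.014, 0, 0, 0, -1, 0, 0, 0.014, 0, 0, 0])

```text
time_s: 6.45
eef_pos: [501.4, 366.8, 60.7]
tool_rot: [[-0.951, -0.31, 0.0], [-0.31, 0.951, 0.0], [-0.0, 0.0, -1.0]]
ft_force: [-0.6, -0.6, 0.9]
gripper_width: 44.6
```

Request:
carry_out(targets=[-1, 0, 0, 0.002, 0, 0, 0, -1, 0, 0, 0.004, 0, 0, 0, -1, 0, 0, 0.004, 0, 0, 0])

```text
time_s: 6.75
eef_pos: [501.9, 366.9, 60.6]
tool_rot: [[-0.951, -0.31, 0.002], [-0.31, 0.951, 0.001], [-0.002, 0.0, -1.0]]
ft_force: [-2.2, -1.4, 8.6]
gripper_width: 44.4
```

Request:
carry_out(targets=[0.15, 0, 0, 0, 0, 0, 0, 0.3, 0, 0, 0, 0, 0, 0, 0.5, 0, 0, 0, 0, 0, 0, 0.6, 0, 0, 0, 0, 0, 0, 0.6, 0, 0, 0, 0, 0, 0])

```text
time_s: 7.25
eef_pos: [501.2, 366.7, 59.0]
tool_rot: [[-0.951, -0.31, -0.0], [-0.31, 0.951, -0.0], [0.0, 0.0, -1.0]]
ft_force: [0.2, -0.4, -0.1]
gripper_width: 68.5
```

Request:
carry_out(targets=[0.6, 0, 0, -0.03, 0, 0, 0, 0.6, 0, 0, -0.12, 0, 0, 0, 0.6, 0, 0, -0.25, 0, 0, 0, 0.8, 0, 0, -0.38, 0, 0, 0, 1, 0, 0, -0.48, 0, 0, 0])

```text
time_s: 7.75
eef_pos: [501.5, 366.9, 206.6]
tool_rot: [[-0.951, -0.31, 0.003], [-0.31, 0.951, 0.001], [-0.003, 0.0, -1.0]]
ft_force: [-0.2, 0.1, 0.0]
gripper_width: 85.4
```

```bash
python3 -c "
from h import *
plan(501,-220.5,230,174.3)
plan(501,-220.5,230,-5.7)
cv2.imwrite('pics/s6.png',cv2.resize(manip.read_camera('scene')[160:370,320:500,::-1],(0,0),fx=2.8,fy=2.8))"
```

```text
t 7.75 pos [501.5 366.9 206.6] yaw 108.06 w 85.4 F [-0.2  0.1  0. ] q [ 0.44  0.54  1.22  0.    1.37 -1.44]
shift [ 0.6081 -1.861  -0.0804] rot [-0.0013  0.0027 -1.1041] rows>= 11.8
t 7.75 pos [501.5 366.9 206.6] yaw 108.06 w 85.4 F [-0.2  0.1  0. ] q [ 0.44  0.54  1.22  0.    1.37 -1.44]
shift [ 0.6081 -1.861  -0.0804] rot [3.0000e-03 1.4000e-03 1.8959e+00] rows>= 13.3
```

View pics/s6.png

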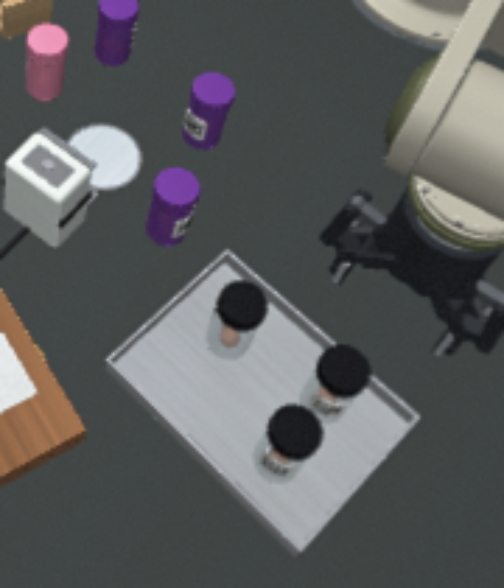

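The jar stands upright in the tray, clear of its neighbours. Next is the tube.

Request:
carry_out(targets=[1, 0.045, -0.14, -0.02, 0, 0, 0.14, 1, 0.09, -0.28, -0.04, 0, 0, 0.28, 1, 0.135, -0.42, -0.06, 0, 0, 0.42, 1, 0.18, -0.56, -0.08, 0, 0, 0.56, 1, 0.225, -0.7, -0.08, 0, 0, 0.7])

```text
time_s: 8.3
eef_pos: [502.1, 144.5, 228.5]
tool_rot: [[-0.912, 0.411, 0.002], [0.411, 0.912, 0.0], [-0.002, 0.001, -1.0]]
ft_force: [1.5, -0.7, 0.8]
gripper_width: 85.3
```

```bash
python3 -c "
from h import *
plan(501,-220.5,230,-5.7)"
```

```text
t 8.3 pos [502.1 144.5 228.5] yaw 65.72 w 85.3 F [ 1.5 -0.7  0.8] q [ 0.06  0.31  1.51 -0.    1.32 -1.09]
shift [-0.4969 -1.1106 -0.0049] rot [2.0000e-03 1.1000e-03 1.1903e+00] rows>= 8.3
```

Request:
carry_out(targets=[1, -0.058, -0.132, 0, 0, 0, 0.14, 1, -0.116, -0.264, 0, 0, 0, 0.28, 1, -0.174, -0.396, 0, 0, 0, 0.42, 1, -0.232, -0.528, 0, 0, 0, 0.56, 1, -0.29, -0.66, 0, 0, 0, 0.7])

```text
time_s: 8.8
eef_pos: [501.0, -71.9, 227.8]
tool_rot: [[-0.402, 0.916, 0.001], [0.916, 0.402, -0.0], [-0.001, 0.001, -1.0]]
ft_force: [0.7, -0.3, 0.5]
gripper_width: 85.4
```

```bash
python3 -c "
from h import *
plan(501,-220.5,230,-5.7)"
```

```text
t 8.8 pos [501.  -71.9 227.8] yaw 23.7 w 85.4 F [ 0.7 -0.3  0.5] q [-0.37  0.27  1.56  0.    1.31 -0.79]
shift [-0.4537 -0.1991 -0.0071] rot [8.000e-04 4.000e-04 4.901e-01] rows>= 3.4
```

Request:
carry_out(targets=[1, -0.13, -0.057, 0, 0, 0, 0.14, 1, -0.26, -0.114, 0, 0, 0, 0.28, 1, -0.37, -0.165, 0, 0, 0, 0.4, 1, -0.45, -0.2, 0, 0, 0, 0.49, 1, -0.45, -0.2, 0, 0, 0, 0.49])

```text
time_s: 9.3
eef_pos: [501.1, -220.7, 227.3]
tool_rot: [[0.099, 0.995, 0.0], [0.995, -0.099, -0.001], [-0.001, 0.0, -1.0]]
ft_force: [-0.0, 0.6, 0.7]
gripper_width: 85.7
```

Request:
carry_out(targets=[1, 0, 0, 0, 0, 0, 0])

```text
time_s: 9.4
eef_pos: [501.4, -217.8, 227.4]
tool_rot: [[0.093, 0.996, 0.0], [0.996, -0.093, 0.0], [0.0, 0.0, -1.0]]
ft_force: [0.3, 0.3, 0.5]
gripper_width: 85.7
```

```bash
python3 -c "
from h import *
plan(501,-220.5,105,-5.7)
cv2.imwrite('pics/s7.png',cv2.resize(manip.read_camera('scene')[70:210,260:400,::-1],(0,0),fx=4,fy=4,interpolation=cv2.INTER_CUBIC))"
```

```text
t 9.4 pos [ 501.4 -217.8  227.4] yaw -5.32 w 85.7 F [0.3 0.3 0.5] q [-0.62  0.36  1.44  0.    1.34 -0.53]
shift [-0.0091 -0.0005  0.4079] rot [ 0.0001 -0.0002  0.0063] rows>= 2.4
```

View pics/s7.png

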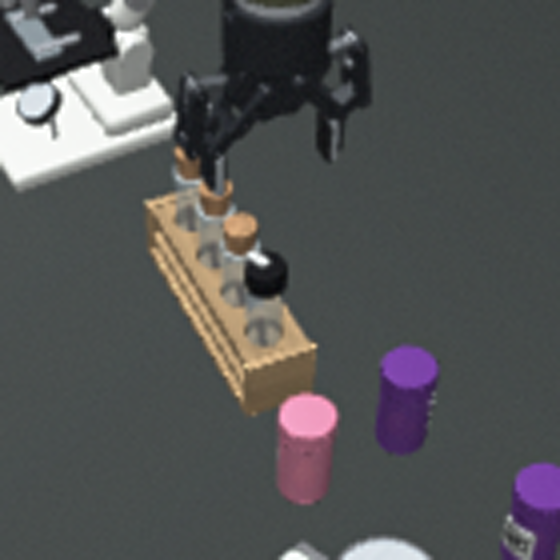

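Request:
carry_out(targets=[1, -0.009, 0, 0.08, 0, 0, 0.006, 1, -0.009, 0, 0.17, 0, 0, 0.006, 1, -0.009, 0, 0.27, 0, 0, 0.006, 1, -0.009, 0, 0.36, 0, 0, 0.006, 1, -0.009, 0, 0.405, 0, 0, 0.006])

```text
time_s: 9.95
eef_pos: [500.7, -218.7, 103.8]
tool_rot: [[0.097, 0.995, -0.002], [0.995, -0.097, 0.002], [0.002, -0.002, -1.0]]
ft_force: [0.2, 0.3, -0.3]
gripper_width: 85.0
```

Request:
carry_out(targets=[0.2, 0, 0, 0, 0, 0, 0, 0, 0, 0, 0, 0, 0, 0])

```text
time_s: 10.15
eef_pos: [501.7, -220.0, 106.6]
tool_rot: [[0.098, 0.995, 0.001], [0.995, -0.098, -0.0], [-0.0, 0.001, -1.0]]
ft_force: [-0.3, 0.1, -0.1]
gripper_width: 59.1
```

```bash
python3 -c "
from h import *
plan(501,-220.5,105,-5.7)
cv2.imwrite('pics/s8.png',cv2.resize(manip.read_camera('scene')[90:190,280:380,::-1],(0,0),fx=5,fy=5,interpolation=cv2.INTER_CUBIC))
cv2.imwrite('pics/t8.png',cv2.resize(manip.read_camera('top')[190:260,325:425,::-1],(0,0),fx=5,fy=5,interpolation=cv2.INTER_CUBIC))"
```

```text
t 10.15 pos [ 501.7 -220.   106.6] yaw -5.62 w 59.1 F [-0.3  0.1 -0.1] q [-0.63  0.49  1.59  0.    1.06 -0.53]
shift [-0.0019 -0.0021  0.0052] rot [0.0008 0.0004 0.0014] rows>= 0.0
```

View pics/s8.png

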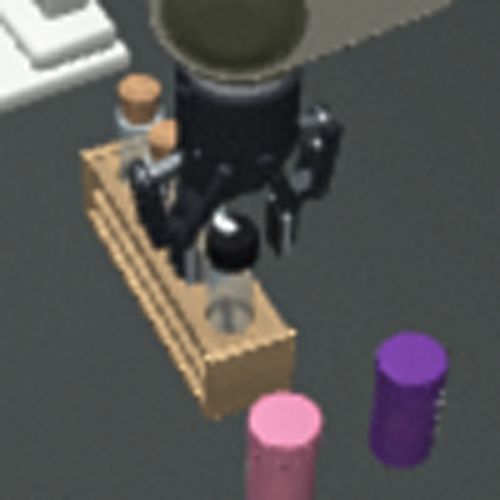

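View pics/t8.png

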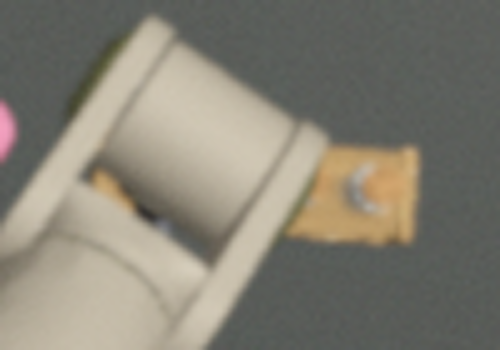

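Request:
carry_out(targets=[-1, 0, 0, 0, 0, 0, 0, -1, 0, 0, 0, 0, 0, 0, -1, 0, 0, 0, 0, 0, 0, -1, 0, 0, 0, 0, 0, 0, -1, 0, 0, 0, 0, 0, 0])

```text
time_s: 10.75
eef_pos: [501.8, -220.9, 107.1]
tool_rot: [[0.099, 0.995, 0.002], [0.995, -0.099, -0.001], [-0.001, 0.002, -1.0]]
ft_force: [-0.6, 0.3, 5.5]
gripper_width: 32.6
```

Request:
carry_out(targets=[-1, 0, 0, -0.02, 0, 0, 0, -1, 0, 0, -0.07, 0, 0, 0, -1, 0, 0, -0.14, 0, 0, 0, -1, 0, 0, -0.21, 0, 0, 0, -1, 0, 0, -0.28, 0, 0, 0])

```text
time_s: 11.25
eef_pos: [501.1, -220.5, 190.9]
tool_rot: [[0.099, 0.995, 0.0], [0.995, -0.099, -0.0], [-0.0, 0.0, -1.0]]
ft_force: [-0.5, 0.5, -1.2]
gripper_width: 32.7
```

Request:
carry_out(targets=[-1, 0, 0, -0.08, 0, 0, 0, -1, 0, 0, -0.16, 0, 0, 0, -1, 0, 0, -0.24, 0, 0, 0, -1, 0, 0, -0.3, 0, 0, 0, -1, 0, 0, -0.3, 0, 0, 0])

```text
time_s: 11.75
eef_pos: [501.8, -220.9, 282.3]
tool_rot: [[0.099, 0.995, 0.004], [0.995, -0.099, -0.003], [-0.002, 0.004, -1.0]]
ft_force: [0.1, 0.5, -0.9]
gripper_width: 32.6
```

```bash
python3 -c "
from h import *
plan(529,17,280,92)
cv2.imwrite('pics/s9.png',cv2.resize(manip.read_camera('scene')[40:190,260:400,::-1],(0,0),fx=4,fy=4,interpolation=cv2.INTER_CUBIC))"
```

```text
t 11.75 pos [ 501.8 -220.9  282.3] yaw -5.7 w 32.6 F [ 0.1  0.5 -0.9] q [-0.63  0.33  1.34  0.    1.47 -0.53]
shift [0.7981 0.0114 0.0058] rot [ 1.0000e-03  5.1000e-03 -1.6284e+00] rows>= 11.4
```

View pics/s9.png

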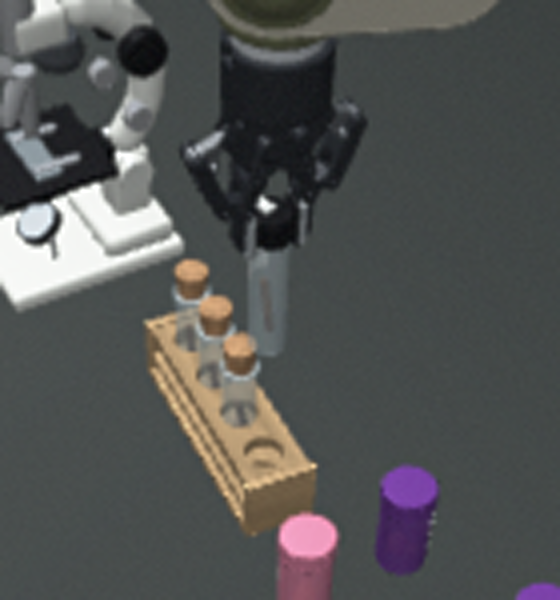

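```bash
python3 -c "
from h import *
plan(560,200,400,113)"
```

```text
t 11.8 pos [ 501.4 -220.6  280.3] yaw -5.7 w 32.7 F [ 0.4  0.2 -2. ] q [-0.63  0.33  1.34 -0.    1.46 -0.53]
shift [ 1.4141  0.0557 -0.4   ] rot [ 0.      0.002  -1.9784] rows>= 13.8
```

Request:
carry_out(targets=[-1, 0.07, 0, -0.03, 0, 0, -0.14, -1, 0.16, 0, -0.06, 0, 0, -0.28, -1, 0.25, 0, -0.09, 0, 0, -0.42, -1, 0.34, 0, -0.12, 0, 0, -0.56, -1, 0.43, 0, -0.15, 0, 0, -0.7])

```text
time_s: 12.3
eef_pos: [513.7, -91.0, 323.6]
tool_rot: [[-0.597, 0.803, -0.002], [0.803, 0.597, 0.001], [0.002, -0.001, -1.0]]
ft_force: [0.3, 0.7, -1.3]
gripper_width: 32.7
```

```bash
python3 -c "
from h import *
plan(560,200,400,113)"
```

```text
t 12.3 pos [513.7 -91.  323.6] yaw 36.63 w 32.7 F [ 0.3  0.7 -1.3] q [-0.4   0.26  1.33  0.    1.55 -1.04]
shift [ 0.687   0.7022 -0.254 ] rot [ 4.0000e-04 -2.4000e-03 -1.2729e+00] rows>= 8.9
```

Request:
carry_out(targets=[-1, 0.077, 0.079, -0.028, 0, 0, -0.14, -1, 0.155, 0.158, -0.056, 0, 0, -0.28, -1, 0.233, 0.237, -0.085, 0, 0, -0.42, -1, 0.31, 0.316, -0.113, 0, 0, -0.56, -1, 0.388, 0.395, -0.14, 0, 0, -0.7])

```text
time_s: 12.8
eef_pos: [540.5, 73.1, 365.6]
tool_rot: [[-0.98, 0.197, -0.002], [0.197, 0.98, 0.0], [0.002, -0.0, -1.0]]
ft_force: [0.3, 0.5, -0.9]
gripper_width: 32.6
```

```bash
python3 -c "
from h import *
plan(560,200,400,113)"
```

```text
t 12.8 pos [540.5  73.1 365.6] yaw 78.64 w 32.6 F [ 0.3  0.5 -0.9] q [-0.08  0.31  1.16 -0.    1.68 -1.45]
shift [ 0.02    0.4273 -0.1147] rot [ 4.000e-04 -2.200e-03 -5.727e-01] rows>= 4.0
```

Request:
carry_out(targets=[-1, 0.005, 0.1, -0.03, 0, 0, -0.14, -1, 0.01, 0.2, -0.06, 0, 0, -0.28, -1, 0.015, 0.31, -0.09, 0, 0, -0.42, -1, 0.02, 0.4, -0.11, 0, 0, -0.54, -1, 0.02, 0.427, -0.115, 0, 0, -0.573])

```text
time_s: 13.3
eef_pos: [560.8, 200.7, 400.0]
tool_rot: [[-0.92, -0.391, -0.002], [-0.391, 0.92, 0.0], [0.001, 0.001, -1.0]]
ft_force: [0.2, 0.3, -1.6]
gripper_width: 32.3
```

Request:
carry_out(targets=[-1, 0, 0, 0, 0, 0, 0, -1, 0, 0, 0, 0, 0, 0])

```text
time_s: 13.5
eef_pos: [560.8, 197.6, 400.3]
tool_rot: [[-0.924, -0.383, -0.002], [-0.383, 0.924, -0.001], [0.002, 0.0, -1.0]]
ft_force: [-0.3, -0.4, -0.7]
gripper_width: 32.6
```

```bash
python3 -c "
from h import *
plan(560,200,400,113)
a=np.mean([manip.read_camera('scene').astype(float) for _ in range(4)],0);np.save('pics/l1.npy',a)
o=manip.get_obs();c=proj('scene',[o['eef_pos']])[0];print(c);x,y=int(c[0]),int(c[1])
cv2.imwrite('pics/l1.png',cv2.resize(a[y-40:y+60,x-45:x+45,::-1].clip(0,255).astype(np.uint8),(0,0),fx=6,fy=6,interpolation=cv2.INTER_CUBIC))"
```

```text
t 13.5 pos [560.8 197.6 400.3] yaw 112.52 w 32.6 F [-0.3 -0.4 -0.7] q [ 0.14  0.44  0.88 -0.    1.82 -1.82]
shift [-0.0005  0.0086  0.0008] rot [ 0.0001 -0.0016 -0.008 ] rows>= 0.1
[407.8566597  181.62735365]
```

View pics/l1.png

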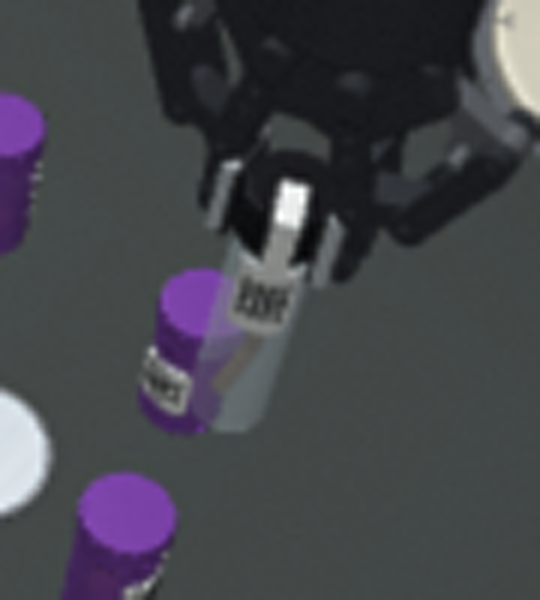

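```bash
cat >> h.py <<'E'
def rect(a,pos,zb,zt,cam="scene",half=30,k=8):
    C=-M[cam]["R"].T@M[cam]["t"];v=(C-pos)[:2];v/=np.linalg.norm(v);az=np.degrees(np.arctan2(v[1],v[0]))
    lat=np.array([-v[1],v[0],0])   # right-hand: viewer's left->right sign: +lat is az+90
    s=np.arange(-half,half,1/k);z=np.arange(zt,zb,-1/k)
    P=np.array(pos)*[1,1,0]+s[None,:,None]*lat+z[:,None,None]*[0,0,1]
    uv=proj(cam,P.reshape(-1,3)).reshape(len(z),len(s),2).astype(np.float32)
    return cv2.remap(a.astype(np.float32),uv[...,0],uv[...,1],cv2.INTER_CUBIC),s,z,az
E
python3 - <<'E'
from h import *
a=np.load('pics/l1.npy');o=manip.get_obs();p=o["eef_pos"];zb=p[2]-97
im,s,z,az=rect(a,p,zb-10,zb+140,k=4)
print(az,np.degrees(np.arctan2(o["tool_rot"][1,1],o["tool_rot"][0,1])))
cv2.imwrite('pics/r1.png',cv2.resize(im[...,::-1].clip(0,255).astype(np.uint8),(0,0),fx=1,fy=1))
B=im
for zz in (128,122,118,112,105,100,95,90,85,80,70,50):
    i=np.argmin(abs(z-(zb+zz)));print(zz,im[i-2:i+3,40:200:6].mean((0,2)).astype(int))
print(s[40:200:6])
E
```

```text
38.66582297895504 112.55450486836232
128 [ 57  28  29  35  31  30  29  27  29  62 155 236 235 244 251 233 145  58
  21  27  28  28  28  27  27  26  27]
122 [ 41  16  21  35  37  31  30  26  28  59 133 214 242 235 236 239 187  80
  29  20  27  30  44  55  35  28  29]
118 [ 32  16  16  29  36  37  33  26  28  51 131 212 233 236 235 230 208 118
  39  26  23  35  72 125 105  64  37]
112 [ 39  16  14  17  17  17  20  21  18  39  93 201 256 234 229 237 206 116
  41  11  15  22  59  98 105 108  82]
105 [ 33  17  14  16  16  15  15  14  11  18  51 101 130 134 130 130 127  87
  31  11  10  22  48  89 109 105  82]
100 [ 40  25  35  23  14  11  13  13  12  19  45 102 142 137 136 136 128  76
  26  10  13  22  54  96 106 104  83]
95 [ 46  52  70  76  70  39  17  11  11  14  47  97 130 137 135 135 130  86
  30  14  21  32  50  86 108 105  76]
90 [ 70  70  78  93 107 102  97  88  61  41  54 104 142 138 136 136 124  81
  67  95 129  94  68  97 106 105  88]
85 [ 71  70  72  91 106 107 123 143 159 161 143 132 136 134 134 134 136 144
 159 155 128  90  59  78 106 105  93]
80 [ 70  71  79  94 103 103 109 123 126 130 134 134 135 135 135 134 131 128
 121 114 117 104  86  76  76  75  73]
70 [120 119 121 125 126 123 125 120  85  64  67  71  58  55  64  62  72  76
  63  80 119 109  87  74  70  69  70]
50 [117 117 118 123 124 122 122 123 125 127 131 132 132 133 133 131 132 130
 124 116 106  97  85  74  71  70  70]
[-20.  -18.5 -17.  -15.5 -14.  -12.5 -11.   -9.5  -8.   -6.5  -5.   -3.5
  -2.   -0.5   1.    2.5   4.    5.5   7.    8.5  10.   11.5  13.   14.5
  16.   17.5  19. ]
```

View pics/r1.png

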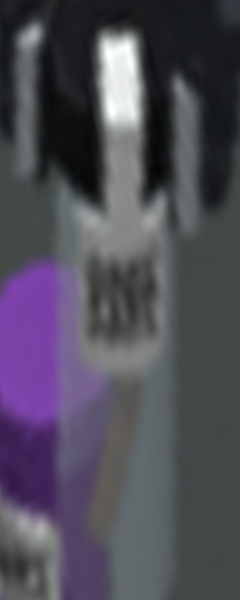

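```bash
python3 -c "
from h import *
plan(529,17,220,87.3)"
```

```text
t 13.7 pos [560.8 197.5 401.1] yaw 112.55 w 32.7 F [ 0.4 -0.  -0.6] q [ 0.14  0.44  0.88 -0.    1.82 -1.82]
shift [ 0.3286 -0.5149  0.6039] rot [-1.000e-04 -2.000e-04  4.209e-01] rows>= 5.2
```

Request:
carry_out(targets=[-1, 0.06, -0.09, 0.1, 0, 0, 0.08, -1, 0.12, -0.18, 0.21, 0, 0, 0.16, -1, 0.18, -0.28, 0.32, 0, 0, 0.24, -1, 0.24, -0.37, 0.43, 0, 0, 0.32, -1, 0.29, -0.46, 0.54, 0, 0, 0.4])

```text
time_s: 14.2
eef_pos: [532.9, 35.8, 238.3]
tool_rot: [[-1.0, 0.028, 0.001], [0.028, 1.0, -0.0], [-0.001, -0.0, -1.0]]
ft_force: [1.2, 0.2, -1.4]
gripper_width: 32.5
```

```bash
python3 -c "
from h import *
plan(529,17,150,87.3)"
```

```text
t 14.2 pos [532.9  35.8 238.3] yaw 88.4 w 32.5 F [ 1.2  0.2 -1.4] q [-0.15  0.33  1.46 -0.    1.35 -1.7 ]
shift [ 0.0113 -0.063   0.2943] rot [-0.0002  0.0007  0.0183] rows>= 1.8
```

Request:
carry_out(targets=[-1, 0.01, -0.03, 0.03, 0, 0, 0.01, -1, 0.012, -0.06, 0.1, 0, 0, 0.018, -1, 0.012, -0.062, 0.2, 0, 0, 0.018, -1, 0.012, -0.062, 0.29, 0, 0, 0.018, -1, 0.012, -0.062, 0.3, 0, 0, 0.018])

```text
time_s: 14.7
eef_pos: [528.6, 19.4, 147.3]
tool_rot: [[-0.999, 0.042, -0.004], [0.042, 0.999, 0.001], [0.004, 0.001, -1.0]]
ft_force: [0.1, 0.3, -0.6]
gripper_width: 32.3
```

Request:
carry_out(targets=[-1, 0, 0, 0, 0, 0, 0, -1, 0, 0, 0, 0, 0, 0])

```text
time_s: 14.9
eef_pos: [530.6, 19.1, 151.0]
tool_rot: [[-0.999, 0.042, 0.003], [0.042, 0.999, -0.0], [-0.003, -0.0, -1.0]]
ft_force: [0.0, -0.6, -1.2]
gripper_width: 32.6
```

```bash
cat > look.py <<'E'
from h import *
import sys
n=sys.argv[1];x,y,z,yaw=map(float,sys.argv[2:6])
plan(x,y,z,yaw)
for c in("scene","top"):
    a=np.mean([manip.read_camera(c).astype(float) for _ in range(3)],0);np.save(f'pics/{c}{n}.npy',a)
    u=proj(c,[[529,17,50]])[0].astype(int);r=(50,50)
    cv2.imwrite(f'pics/{c}{n}.png',cv2.resize(a[u[1]-45:u[1]+45,u[0]-50:u[0]+50,::-1].clip(0,255).astype(np.uint8),(0,0),fx=6,fy=6,interpolation=cv2.INTER_CUBIC))
E
python3 look.py 20 529 17 101 87.3
```

```text
t 14.9 pos [530.6  19.1 151. ] yaw 87.62 w 32.6 F [ 0.  -0.6 -1.2] q [-0.18  0.4   1.59  0.    1.14 -1.71]
shift [ 0.0056 -0.007   0.1668] rot [-0.0003  0.0028  0.0053] rows>= 1.0
```

View pics/scene20.png

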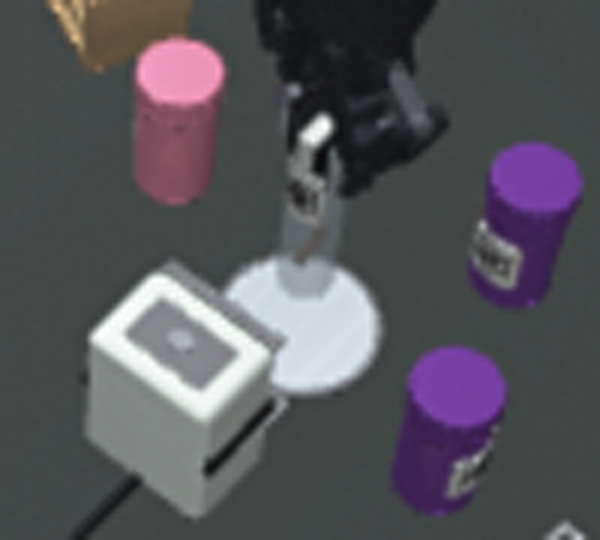

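View pics/top20.png

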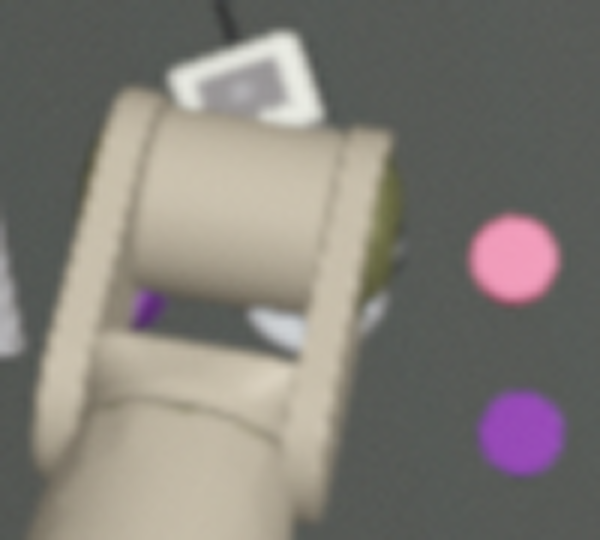

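Request:
carry_out(targets=[-1, 0.005, -0.007, 0.05, 0, 0, 0.005, -1, 0.005, -0.007, 0.1, 0, 0, 0.005, -1, 0.005, -0.007, 0.13, 0, 0, 0.005, -1, 0.005, -0.007, 0.145, 0, 0, 0.005, -1, 0.005, -0.007, 0.15, 0, 0, 0.005])

```text
time_s: 15.7
eef_pos: [528.2, 17.0, 104.1]
tool_rot: [[-0.999, 0.047, -0.0], [0.047, 0.999, 0.0], [0.0, 0.0, -1.0]]
ft_force: [0.6, 0.9, -1.0]
gripper_width: 32.6
```

Request:
carry_out(targets=[-1, 0, 0, 0.002, 0, 0, 0, -1, 0, 0, 0.004, 0, 0, 0, -1, 0, 0, 0.004, 0, 0, 0])

```text
time_s: 16.0
eef_pos: [528.3, 17.0, 103.3]
tool_rot: [[-0.999, 0.047, 0.001], [0.047, 0.999, -0.0], [-0.001, -0.0, -1.0]]
ft_force: [0.5, -0.8, -1.2]
gripper_width: 32.3
```

```bash
python3 look.py 21 529 17 101 87.3
```

```text
t 16.0 pos [528.3  17.  103.3] yaw 87.29 w 32.3 F [ 0.5 -0.8 -1.2] q [-0.19  0.46  1.65 -0.    1.03 -1.71]
shift [-0.0024  0.0002  0.0077] rot [-0.0001  0.0005 -0.0001] rows>= 0.0
```

View pics/scene21.png

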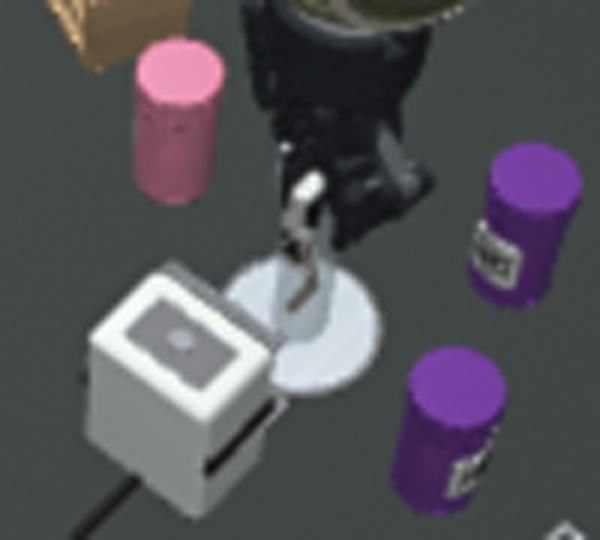

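Over the plate centre and upright. I'll lower the last 2 mm or so until it touches.

Request:
carry_out(targets=[-1, 0, 0, 0.003, 0, 0, 0, -1, 0, 0, 0.005, 0, 0, 0, -1, 0, 0, 0.007, 0, 0, 0, -1, 0, 0, 0.007, 0, 0, 0])

```text
time_s: 16.7
eef_pos: [528.3, 17.0, 101.1]
tool_rot: [[-0.999, 0.047, 0.0], [0.047, 0.999, -0.0], [-0.0, -0.0, -1.0]]
ft_force: [-1.1, 0.3, 1.6]
gripper_width: 32.4
```

Request:
carry_out(targets=[-1, 0, 0, 0.001, 0, 0, 0, -1, 0, 0, 0.002, 0, 0, 0, -1, 0, 0, 0.002, 0, 0, 0])

```text
time_s: 17.0
eef_pos: [528.5, 16.9, 101.0]
tool_rot: [[-0.999, 0.047, 0.001], [0.047, 0.999, -0.0], [-0.001, -0.0, -1.0]]
ft_force: [-0.9, 0.1, 7.0]
gripper_width: 32.6
```

Contact at 7 N. Releasing gently and rising.

Request:
carry_out(targets=[-0.15, 0, 0, 0, 0, 0, 0, -0.05, 0, 0, 0, 0, 0, 0, 0.1, 0, 0, 0, 0, 0, 0, 0.3, 0, 0, 0, 0, 0, 0, 0.4, 0, 0, 0, 0, 0, 0])

```text
time_s: 17.5
eef_pos: [528.1, 17.0, 100.2]
tool_rot: [[-0.999, 0.047, -0.0], [0.047, 0.999, 0.0], [0.0, -0.0, -1.0]]
ft_force: [-0.4, 0.3, -0.1]
gripper_width: 60.0
```

Request:
carry_out(targets=[0.5, 0, 0, 0, 0, 0, 0, 0.5, 0, 0, -0.04, 0, 0, 0, 0.5, 0, 0, -0.12, 0, 0, 0, 0.5, 0, 0, -0.22, 0, 0, 0, 0.5, 0, 0, -0.33, 0, 0, 0])

```text
time_s: 18.0
eef_pos: [527.8, 17.0, 201.0]
tool_rot: [[-0.999, 0.047, -0.0], [0.047, 0.999, 0.0], [0.0, 0.0, -1.0]]
ft_force: [0.8, 0.3, -0.2]
gripper_width: 63.8
```

```bash
python3 look.py 22 400 150 260 87.3
```

```text
t 18.0 pos [527.8  17.  201. ] yaw 87.29 w 63.8 F [ 0.8  0.3 -0.2] q [-0.19  0.34  1.53 -0.    1.26 -1.71]
shift [ 0.4467  0.4226 -0.1964] rot [ 0.     -0.0003 -0.0002] rows>= 3.9
```

View pics/scene22.png

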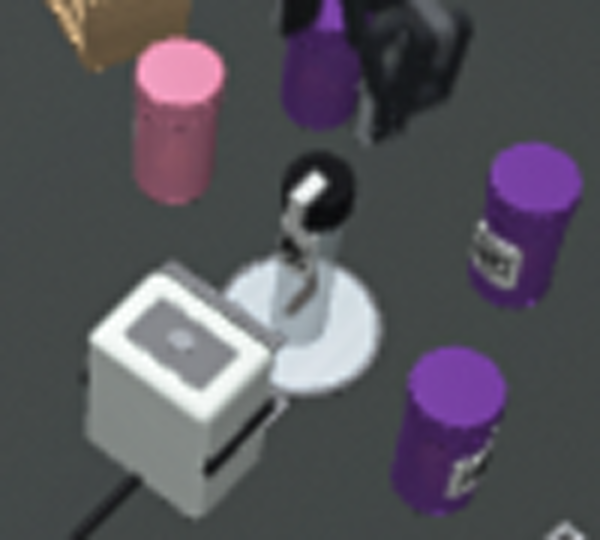

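Request:
carry_out(targets=[0.5, 0, 0, -0.14, 0, 0, 0, 0.5, 0.06, 0.06, -0.24, 0, 0, 0, 0.5, 0.14, 0.16, -0.27, 0, 0, 0, 0.5, 0.22, 0.28, -0.27, 0, 0, 0, 0.5, 0.3, 0.4, -0.27, 0, 0, 0])

```text
time_s: 18.8
eef_pos: [442.7, 142.1, 279.7]
tool_rot: [[-0.999, 0.048, -0.001], [0.048, 0.999, -0.0], [0.001, -0.0, -1.0]]
ft_force: [0.0, 0.6, -0.0]
gripper_width: 64.2
```

Request:
carry_out(targets=[0.5, 0.05, 0.14, 0, 0, 0, 0, 0.5, 0.1, 0.28, 0, 0, 0, 0, 0.5, 0.15, 0.42, 0, 0, 0, 0, 0.5, 0.18, 0.55, 0, 0, 0, 0, 0.5, 0.18, 0.6, 0, 0, 0, 0])

```text
time_s: 19.3
eef_pos: [397.0, 326.0, 279.4]
tool_rot: [[-0.999, 0.044, -0.002], [0.044, 0.999, -0.0], [0.002, -0.0, -1.0]]
ft_force: [0.4, -0.8, -0.3]
gripper_width: 64.3
```

```bash
python3 look.py 23 400 150 260 87.3
python3 - <<'E'
import cv2,numpy as np
a=np.load('pics/top23.npy');cv2.imwrite('pics/tf.png',cv2.resize(a[120:280,150:420,::-1].clip(0,255).astype(np.uint8),(0,0),fx=2.9,fy=2.9))
E
```

```text
t 19.3 pos [397.  326.  279.4] yaw 87.48 w 64.3 F [ 0.4 -0.8 -0.3] q [ 0.46  0.26  1.45  0.    1.44 -1.07]
shift [-0.036  -0.5857  0.0647] rot [-0.0005 -0.0018  0.003 ] rows>= 3.5
```

View pics/top23.png

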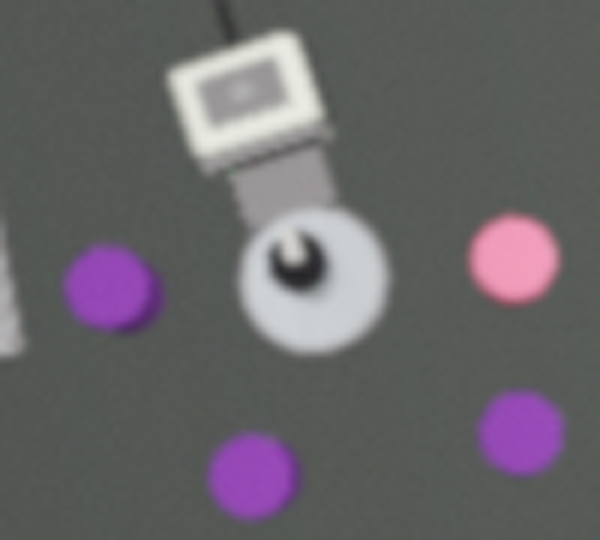

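View pics/tf.png

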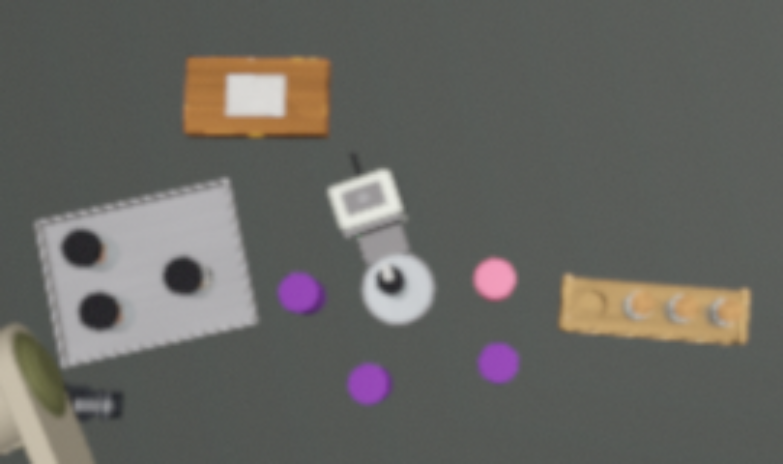

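View pics/scene23.png

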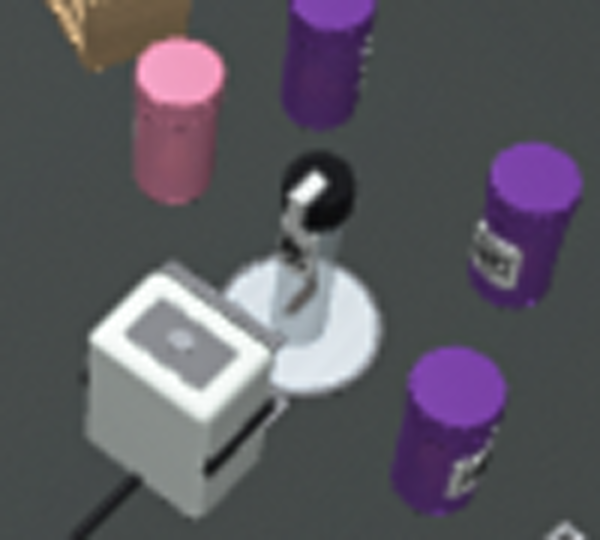

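Run:
```python
from h import *
cc=None
A=np.load("pics/top23.npy").astype(np.float32);S=np.load("pics/scene23.npy").astype(np.float32)
for n,I in(("top",A),("scene",S)):
    u=proj(n,[[528.5,17,134]])[0];x0,y0=int(u[0])-9,int(u[1])-9
    B=cv2.resize(I[y0:y0+19,x0:x0+19].min(2),(0,0),fx=8,fy=8,interpolation=cv2.INTER_CUBIC)
    yy,xx=np.mgrid[:152,:152];P=cast(n,np.c_[x0+(xx.ravel()+.5)/8-.5,y0+(yy.ravel()+.5)/8-.5],134)[:,:2]
    d=P-[528.5,17]
    for th in(110,140):
      s=(np.hypot(*d.T)<14)&(B.ravel()>th)
      q=P[s];mu=q.mean(0);e,v=np.linalg.eigh(np.cov(q.T));a=v[:,1];m=mu-[528.5,17]
      print(n,th,len(q),mu.round(1),"axis",np.degrees(np.arctan2(a[1],a[0])).round(1)%180,"radial",np.degrees(np.arctan2(m[1],m[0])).round(1),np.sqrt(e).round(1)*3.46)
a=A[...].mean(2)
# tube foot vs plate and changes of bystanders
A0=np.load("pics/topavg.npy").astype(np.float32)
for nm,(x0,x1,y0,y1) in dict(rack=(340,412,212,242),slide=(210,268,136,170),scope=(435,500,190,260),tj=(170,222,195,224)).items():
    t=cv2.phaseCorrelate(A0[y0:y1,x0:x1].mean(2),A[y0:y1,x0:x1].mean(2));print(nm,np.round(t[0],2),round(t[1],2))
dark=(A.max(2)<55)
for c,st in blobs(dark,40,(150,235,180,250))[0]: print("jar",c,cast("top",[c],89)[0].round(1))
```

```text
top 110 1139 [535.   19.1] axis 126.6 radial 18.3 [13.84  14.532]
top 140 838 [535.8  19.2] axis 24.900000000000006 radial 16.8 [11.418 12.11 ]
scene 110 959 [534.9  17.8] axis 28.30000000000001 radial 7.0 [10.38  14.878]
scene 140 820 [535.2  17.9] axis 25.900000000000006 radial 7.4 [ 8.996 14.186]
rack [-0.35  0.13] 0.22
slide [-0.03  0.06] 0.93
scope [-0.01  0.03] 0.98
tj [ 0.03 -0.  ] 0.85
jar [177.89 205.22] [576.  383.5  89. ]
jar [212.77 214.65] [541.8 263.2  89. ]
jar [183.69 226.86] [501.7 362.   89. ]
```

Run:
```python
from h import *
S=np.load("pics/scene23.npy")
im,s,z,az=rect(S,np.array([528.5,17,100.]),0,150,k=4)
print("az",az)
def x(v,l,up):
    d=(v>l).astype(int);i=np.where(np.diff(d)==(1 if up else -1))[0];return s[i]
cv2.imwrite('pics/r23.png',cv2.resize(im[...,::-1].clip(0,255).astype(np.uint8),(0,0),fx=1.3,fy=1))
for zz in (120,115,110,106,102,98):
    i=np.argmin(abs(z-zz));b=im[i-1:i+2].min(2).mean(0);print(zz,b[40:200:6].astype(int),"up",x(b,90,1),"down",x(b,90,0),"dark",x(b,50,0),x(b,50,1))
```

```text
az 48.89979608125763
120 [ 65  39  33  63 121 176 223 243 247 250 232 196 136  84  42  28  25  28
  30  27  22  18  17  18  35  59  74] up [-14.75] down [-0.75] dark [-19.25   0.5 ] [-16.25  16.75]
115 [ 67  51  46  85 139 183 205 224 225 209 166 111  65  32  23  22  25  26
  23  19  15  12  14  20  35  55  70] up [-15.5] down [-3.] dark [-18.5   -1.75] [-17.  17.]
110 [ 68  54  36  54  95 131 139 148 144 116  79  42  23  13  15  17  17  16
  15  14  14  13  15  25  40  58  68] up [-14.25] down [-5.5] dark [-18.5  -4. ] [-15.75  16.5 ]
106 [ 68  61  49  67 105 131 130 120 111  83  51  22  14  11  13  14  14  14
  13  13  11  14  20  37  55  69  70] up [-14.75] down [-7.] dark [-17.25  -5.  ] [-16.75  15.5 ]
102 [ 67  68  71  88 114 130 133 123 108  78  45  18  11  11  13  14  13  12
  12  14  15  24  39  58  67  71  71] up [-15.5] down [-7.] dark [-5.5] [13.75]
98 [ 67  74  98 124 137 133 134 129 106  74  40  19   7   8   8  10  12  13
  15  18  30  47  64  72  73  71  70] up [-17.5] down [-7.25] dark [-5.75] [11.5]
```

View pics/r23.png

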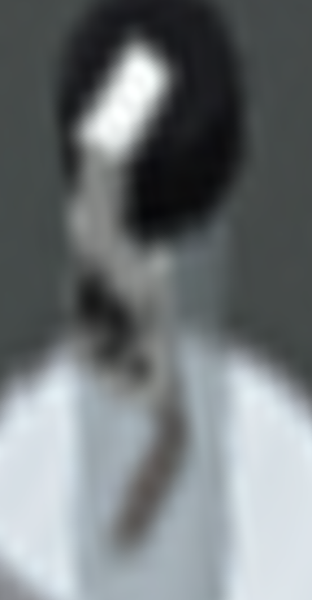

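```bash
python3 -c "
from h import *
print(manip.job_done())
print(manip.get_obs()['time_s'])"
```

```text
the job is handed in; nothing more can be done
None
the job is handed in; nothing more can be done
```

The job is done and handed in at about 19.5 s of the 72 s allowed. The jar went first: I gripped it by the cap, lifted it off the plate and set it on free tray floor at about (501, 365). I then pulled the labelled tube out of the rack, turned its label towards the camera to find its angle, and stood it on the reader's plate with the label towards the window. Both were lowered until light contact (7–9 N) before I opened the fingers.

**What the last pictures showed:**
- **Jar:** upright in the tray, with clear gaps to the two tray jars.
- **Tube:** upright within about 1 mm of the plate's measured centre, with the arm well clear of everything.
- **Left in place:** the tray jars, slide box and microscope did not move measurably. The decoys and corked tubes look unmoved.

**What disagreed:**
- **Label angle:** estimates of the tube's label direction ranged from 7° to 28° by method, against 18.3° for the reader. The more reliable ones gave 11° to 18°, so the label is probably facing the window to within a few degrees, but I could not confirm it more tightly.
- **Rack:** the rack comparison showed a 0.35 px (about 1 mm) shift with low confidence. I put that down to the missing tube, because the rack's edges match by eye.

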